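Empty the loaded flap cans into the wash basket and dip it

ROBOT

A 6-joint arm with a two-finger parallel gripper is mounted at the origin on the work surface. World frame = base frame: x ahead of the robot, y to its left, z up, the work surface at z = 0. Lengths are in m, angles in rad, forces in N, time in s.
With the tool pointing down it reaches from about 0.35 to 0.775 m from the base axis. Payload 7.3 kg.
Tool frame: the origin (TCP) lies where the fingers leave the gripper's body, on its centre line; the fingertips stand 66 mm ahead of it and the grasp point (between the pads) lies 47 mm ahead of it (robot.tips_ahead is the distance from the TCP to the fingertips, in m); z points along the fingers, y is the line along which they close (so a half turn about z gives the same grasp; the last joint's range is limited). The gripper opens to 92 mm and grips with 3 to 60 N. Pads are 19 mm wide; open, the fingers measure 130 mm over their backs; the gripper's body (75 mm by 190 mm) begins 47 mm behind the grasp point.
Start: joints at [-1.286, 0.342, 1.524, -0, 1.275, -0.146], TCP at [0.219, -0.477, 0.292] pointing down, gripper open.
Joint ranges: [-2.53, 2.53], [-0.77, 2.02], [0.04, 2.7], [-1, 4.14], [0.28, 2.66], [-3.11, 3.11]. Speed limits (rad/s): [2.57, 2.57, 3.14, 3.14, 3.14, 3.14].

INTERFACE

Orientations are given as [roll, pitch, yaw] about the fixed x, y, z axes, in that order (R = Rz(yaw) Ry(pitch) Rx(roll)).
In Python, from cell import robot gives the robot as it stands.
- The arm moves only by the shell command python3 -m inch 'ROWS' [FORCE]. ROWS is a JSON object of lists of equal length, an entry for each row: "travel": the shift along the tool's x, y, z in mm, a list of three; "turn": the turn about the tool's z in units of 5 degrees (1.0 is 5 degrees); "claw": the closure, from -1 (fully open) to 1 (shut). A call has 1 to 12 rows; each row is the pose to reach, as a shift and turn from the pose commanded when the call began, along the tool's axes at that moment; what a row does not reach only later rows make up. A row lasts 1/10 s, in which the tool goes at most 50 mm and 8.59 degrees, less where a joint would pass 70% of its speed; a pose out of reach is approached as far as the arm can. A call with a gripper value outside its range is refused whole. The fingers move at their own pace and stop on an object; FORCE is the grip in N (left out, the last holds). Time passes only in rows, so rows that repeat a pose let the fingers close. It gives the time, the measured TCP pose, the force, the opening and the grip force at its end, in the units of the state.
- robot.observe(): the state, without advancing time (a new reading comes with each control period).
- robot.read_camera(name): name is "side" or "top" or "wrist"; returns a dict with "pixels" (420x560x3 uint8, red, green, blue), "fx", "fy", "cx", "cy" (pixels), "k1" (the pictures are not rectified: a ray, as slopes to the right and down, at radius r is drawn at 1 + k1 r^2 times it, then the intrinsics apply), "cam_to_world" (4x4, takes a point from camera to world coordinates). Camera axes: x right, y down, z forward; pixel columns grow to the right and rows downward; lengths in m; the calibration is good to about 2 mm. A picture is of the moment at which its call begins. There is no depth.
- robot.hand_in(): hands the job in; it is judged then, once.
The state is a dict: "time": time; "qpos": joint angles; "qvel": joint speeds; "joint_efforts": joint torques, N m; "tool_pos": TCP position; "tool_rot": TCP orientation; "contact_force": force on the tool from outside, world axes, zero at the start; "torque": the same for the moment, N m; "opening": finger opening in m; "grip_force": force on a finger pad.
Only numpy, scipy, OpenCV 4.12 (cv2) and the standard library are available. Lean on these libraries where they do the work, as an engineer would, in place of code of your own. Each camera call takes 0.05 s, during which the arm holds its last target. There are 200 camera calls.

TASK

Some of the four covered cans still hold a pinion shaft: lift each can by its handle to feel which are heavy, and tip only those out into the wash basket, leaving every can standing upright on the bench; do not tip the empty ones. When all the pinions are in the basket, lift it by its handle and set it down flat on the floor of the dip tank. Leave the other things on the bench where they are.

Things in the scene. Friction and masses are not known exactly. Their poses are not given: they have to be found in the camera images.
- can1_c (a point): Covered opaque parts can of grey sheet metal: a box 100 long (its x) x 80 wide (y) x 68 mm high, with a fixed handle on its lid, 114 mm high over all. Point: its centre, 57 mm above its underside; z up. Handle: a level bar along x, 70 long, 12 thick (y), 16 high, its middle 49 mm above this point, 30 mm free below it. Empty 0.3 kg (give or take a tenth), with a pinion 0.17 to 0.22 kg more.
- can1_lip (a point): Middle of the pouring sill of can 1, on its front (+x) face, 50 mm ahead of its centre line and 10 mm above its underside. The mouth above it, 72 wide x 40 mm high, is covered by a light flap hung from its top edge, shut by its own weight. Tipped mouth down by 45 degrees or more, it hangs open and a pinion rolls out. Pinions (steel, toothed, 62 long x 28 mm) start only in the cans, one in each of two or three cans.
- can2_c (a point): Covered opaque parts can of grey sheet metal: a box 100 long (its x) x 80 wide (y) x 68 mm high, with a fixed handle on its lid, 114 mm high over all. Point: its centre, 57 mm above its underside; z up. Handle: a level bar along x, 70 long, 12 thick (y), 16 high, its middle 49 mm above this point, 30 mm free below it. Empty 0.3 kg (give or take a tenth), with a pinion 0.17 to 0.22 kg more.
- can2_lip (a point): Middle of the pouring sill of can 2, on its front (+x) face, 50 mm ahead of its centre line and 10 mm above its underside. The mouth above it, 72 wide x 40 mm high, is covered by a light flap hung from its top edge, shut by its own weight. Tipped mouth down by 45 degrees or more, it hangs open and a pinion rolls out. Pinions (steel, toothed, 62 long x 28 mm) start only in the cans, one in each of two or three cans.
- can3_c (a point): Covered opaque parts can of grey sheet metal: a box 100 long (its x) x 80 wide (y) x 68 mm high, with a fixed handle on its lid, 114 mm high over all. Point: its centre, 57 mm above its underside; z up. Handle: a level bar along x, 70 long, 12 thick (y), 16 high, its middle 49 mm above this point, 30 mm free below it. Empty 0.3 kg (give or take a tenth), with a pinion 0.17 to 0.22 kg more.
- can3_lip (a point): Middle of the pouring sill of can 3, on its front (+x) face, 50 mm ahead of its centre line and 10 mm above its underside. The mouth above it, 72 wide x 40 mm high, is covered by a light flap hung from its top edge, shut by its own weight. Tipped mouth down by 45 degrees or more, it hangs open and a pinion rolls out. Pinions (steel, toothed, 62 long x 28 mm) start only in the cans, one in each of two or three cans.
- can4_c (a point): Covered opaque parts can of grey sheet metal: a box 100 long (its x) x 80 wide (y) x 68 mm high, with a fixed handle on its lid, 114 mm high over all. Point: its centre, 57 mm above its underside; z up. Handle: a level bar along x, 70 long, 12 thick (y), 16 high, its middle 49 mm above this point, 30 mm free below it. Empty 0.3 kg (give or take a tenth), with a pinion 0.17 to 0.22 kg more.
- can4_lip (a point): Middle of the pouring sill of can 4, on its front (+x) face, 50 mm ahead of its centre line and 10 mm above its underside. The mouth above it, 72 wide x 40 mm high, is covered by a light flap hung from its top edge, shut by its own weight. Tipped mouth down by 45 degrees or more, it hangs open and a pinion rolls out. Pinions (steel, toothed, 62 long x 28 mm) start only in the cans, one in each of two or three cans.
- basket_c (a point): Wash basket, perforated steel, open-topped, 170 x 170 x 60 mm high, walls and floor 4 mm, 0.3 kg, with a fixed arched handle. Point: its centre, 74 mm above its underside. Handle: a level bar along its x over its full length, 12 thick (y), 16 high, its middle 66 mm above this point. Parts go in on either side of the bar (75 mm clear each).
- tank: The dip tank, an open, dry sheet-metal tank 250 (x) x 240 (y) x 90 mm high with a drain cock, fixed to the bench; walls and floor 6 mm. Origin at the centre of its underside.
- spray_can: Bystander: a spray can 60 x 170 mm, not part of the job.
- squeeze_bottle: Bystander: a white squeeze bottle 64 x 150 mm, not part of the job.
- black_jar: Bystander: a black jar 76 x 85 mm, not part of the job.
- wrench: Bystander: a wrench 200 mm long, lying flat, not part of the job.
- hammer: Bystander: a hammer 280 mm long, lying flat, not part of the job.
- gear: Bystander: a spur gear 110 x 22 mm, lying flat, not part of the job.

How it is judged:
On the way, in this order (a step that is already met when the one before it is completed fails the run):
1. all the pinions lie in the wash basket, which still stands on the bench (x of pinion1_c in the frame of basket_c between -0.084 and 0.084 m and y of pinion1_c in the frame of basket_c between -0.084 and 0.084 m and z of pinion1_c in the frame of basket_c between -0.075 and -0.012 m and x of pinion2_c in the frame of basket_c between -0.084 and 0.084 m and y of pinion2_c in the frame of basket_c between -0.084 and 0.084 m and z of pinion2_c in the frame of basket_c between -0.075 and -0.012 m and x of pinion3_c in the frame of basket_c between -0.084 and 0.084 m and y of pinion3_c in the frame of basket_c between -0.084 and 0.084 m and z of pinion3_c in the frame of basket_c between -0.075 and -0.012 m and x of pinion4_c in the frame of basket_c between -0.084 and 0.084 m and y of pinion4_c in the frame of basket_c between -0.084 and 0.084 m and z of pinion4_c in the frame of basket_c between -0.075 and -0.012 m and height (world z) of basket_c below 0.079 m), for 0.3 s.
2. the basket, with the pinions in it, stands on the floor of the dip tank (x of pinion1_c in the frame of basket_c between -0.084 and 0.084 m and y of pinion1_c in the frame of basket_c between -0.084 and 0.084 m and z of pinion1_c in the frame of basket_c between -0.075 and -0.012 m and x of pinion2_c in the frame of basket_c between -0.084 and 0.084 m and y of pinion2_c in the frame of basket_c between -0.084 and 0.084 m and z of pinion2_c in the frame of basket_c between -0.075 and -0.012 m and x of pinion3_c in the frame of basket_c between -0.084 and 0.084 m and y of pinion3_c in the frame of basket_c between -0.084 and 0.084 m and z of pinion3_c in the frame of basket_c between -0.075 and -0.012 m and x of pinion4_c in the frame of basket_c between -0.084 and 0.084 m and y of pinion4_c in the frame of basket_c between -0.084 and 0.084 m and z of pinion4_c in the frame of basket_c between -0.075 and -0.012 m and x of basket_c in the frame of tank between -0.05 and 0.05 m and y of basket_c in the frame of tank between -0.045 and 0.045 m and z of basket_c in the frame of tank below 0.088 m and angle between basket_c's own z axis and vertical below 0.1 rad), for 0.3 s.
At the end, for the whole second after the job is handed in: Every pinion lies inside the wash basket, the basket stands flat (within 0.1 rad) and at rest on the floor of the dip tank, and all four cans stand upright (within 0.1 rad) on the bench (all of step 2 and angle between each of can1_c, can2_c, can3_c, can4_c's own z axis and vertical below 0.1 rad and height (world z) of can1_c between 0.05 and 0.061 m and height (world z) of can2_c between 0.05 and 0.061 m and height (world z) of can3_c between 0.05 and 0.061 m and height (world z) of can4_c between 0.05 and 0.061 m and linear speed of basket below 0.02 m/s); the robot touches nothing.
It fails at once if an empty can was tipped (more than 0.6 rad) ((angle between can1_c's own z axis and vertical above 0.6 rad and distance between pinion1_c and can1_c above 0.6 m) or (angle between can2_c's own z axis and vertical above 0.6 rad and distance between pinion2_c and can2_c above 0.6 m) or (angle between can3_c's own z axis and vertical above 0.6 rad and distance between pinion3_c and can3_c above 0.6 m) or (angle between can4_c's own z axis and vertical above 0.6 rad and distance between pinion4_c and can4_c above 0.6 m)).
It fails at once if a bystander was moved more than 3 cm (distance of any of spray_can, squeeze_bottle, black_jar, wrench, hammer, gear from where it was at the start of the episode above 0.03 m).
Of pinion1, pinion2, pinion3, pinion4 only 2 to 3 are there at a start; the rules pass over those that are not, and their reading is None.
At some moment in a run one of can1, can2, can3, can4, basket may be knocked a few centimetres aside while the robot is not near it.
It also fails if it takes over 192 s, if anything falls off the work surface, if the arm or the gripper's body presses on something with over 40 N, if the wrist force passes 120 N, or if a joint passes its speed limit or range.

## Working session

There is one attempt and no reset: what is moved stays moved. The work goes in short steps, Python scripts to look and compute and a shell command to move; the robot and the scene stay as the last step left them, time stands still between calls to the robot, and variables do not carry over. Pictures are saved under pics/ and viewed, at most 14 in all, crops included, and the job is handed in when it is done.

```bash
ls; mkdir -p pics; cat > h.py <<'E'
import numpy as np, cv2
from scipy.spatial.transform import Rotation as R
from cell import robot
def snap(name,fn=None):
    c=robot.read_camera(name); 
    if fn: cv2.imwrite(f'pics/{fn}.png',c['pixels'][:,:,::-1])
    return c
def ray(c,uv):
    d=np.array([(uv[0]-c['cx'])/c['fx'],(uv[1]-c['cy'])/c['fy']]); s=d.copy()
    for _ in range(20): s=d/(1+c['k1']*(s@s))
    T=np.array(c['cam_to_world']); return T[:3,3],T[:3,:3]@np.array([*s,1])
def atz(c,uv,z):
    o,d=ray(c,uv); return o+d*(z-o[2])/d[2]
def tri(a,ua,b,ub):
    o1,d1=ray(a,ua);o2,d2=ray(b,ub)
    t=np.linalg.lstsq(np.c_[d1,-d2],o2-o1,rcond=None)[0]
    p,q=o1+t[0]*d1,o2+t[1]*d2
    return (p+q)/2,np.linalg.norm(p-q)
def proj(c,P):
    T=np.array(c['cam_to_world']);p=T[:3,:3].T@(np.array(P)-T[:3,3]);s=p[:2]/p[2];s=s*(1+c['k1']*(s@s))
    return np.array([c['fx']*s[0]+c['cx'],c['fy']*s[1]+c['cy']])
E
python3 - <<'E'
from h import *
import pickle
cs={n:snap(n,n+'0') for n in('top','side')}
pickle.dump(cs,open('c0.pkl','wb'))
for c in cs.values(): print(np.round(c['cam_to_world'],3),c['fx'],c['k1'])
print(robot.observe())
E
```

```text
pics
[[ 0.012 -0.985  0.17   0.297]
 [-1.    -0.011  0.007 -0.065]
 [-0.006 -0.17  -0.985  1.601]
 [ 0.     0.     0.     1.   ]] 514.759065294423 -0.14276931916608948
[[-0.788 -0.386  0.479  0.048]
 [-0.615  0.509 -0.602  0.597]
 [-0.012 -0.769 -0.639  0.771]
 [ 0.     0.     0.     1.   ]] 400.9094265991282 0.031144625775501623
{'time': 0.1, 'qpos': array([-1.28600681e+00,  3.42658955e-01,  1.52489609e+00,  8.24206844e-06,
        1.27542354e+00, -1.46009388e-01]), 'qvel': array([-0.00033072, -0.00225354, -0.00343318,  0.00067091, -0.00089888,
        0.00069589]), 'joint_efforts': array([ 2.00236376e-03, -4.32003558e+01, -2.44694799e+01,  7.20082107e-02,
        5.26959740e-02, -4.86080432e-05]), 'tool_pos': array([ 0.21917957, -0.47676316,  0.2916202 ]), 'tool_rot': array([-3.14022261e+00, -2.09439891e-04,  4.30796356e-01]), 'contact_force': array([0.07637298, 0.14219747, 0.1983445 ]), 'torque': array([ 0.02267036, -0.00485769,  0.02692113]), 'grip_force': 0.0, 'opening': 0.09150926055079536}
```

View pics/top0.png

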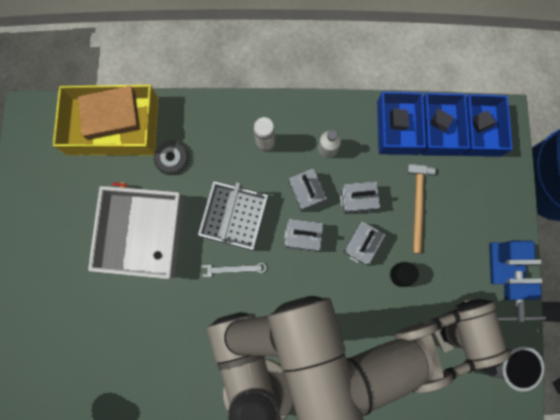

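View pics/side0.png

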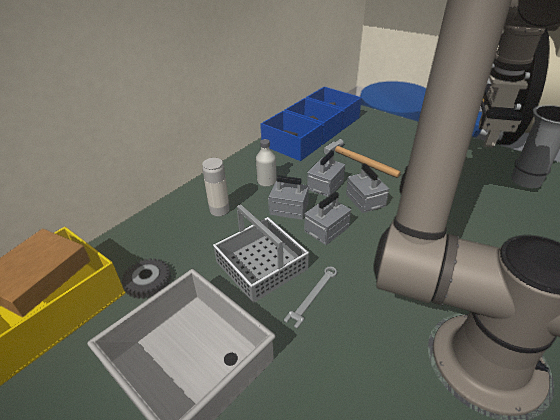

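```bash
python3 - <<'E'
import cv2
t=cv2.imread('pics/top0.png')[160:280,192:392]; cv2.imwrite('pics/t1.png',cv2.resize(t,None,fx=4,fy=4,interpolation=cv2.INTER_CUBIC))
s=cv2.imread('pics/side0.png')[140:300,205:405]; cv2.imwrite('pics/s1.png',cv2.convertScaleAbs(cv2.resize(s,None,fx=3.75,fy=3.75,interpolation=cv2.INTER_CUBIC),alpha=1.4))
E
```

```text
(no output)
```

View pics/t1.png

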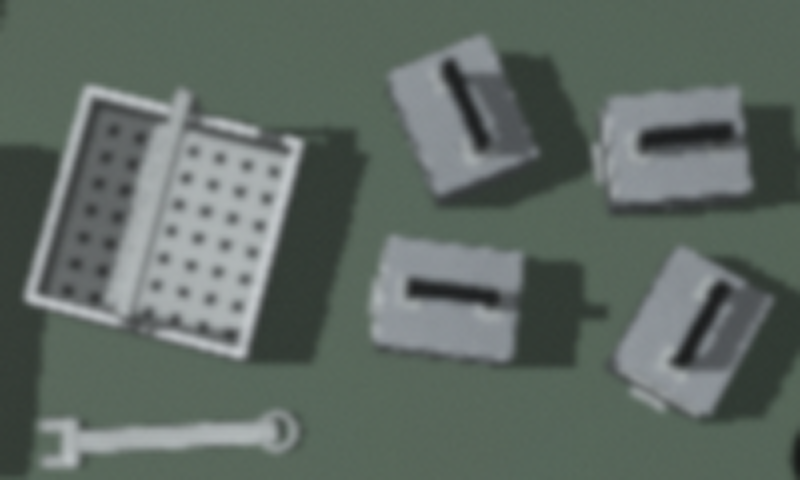

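View pics/s1.png

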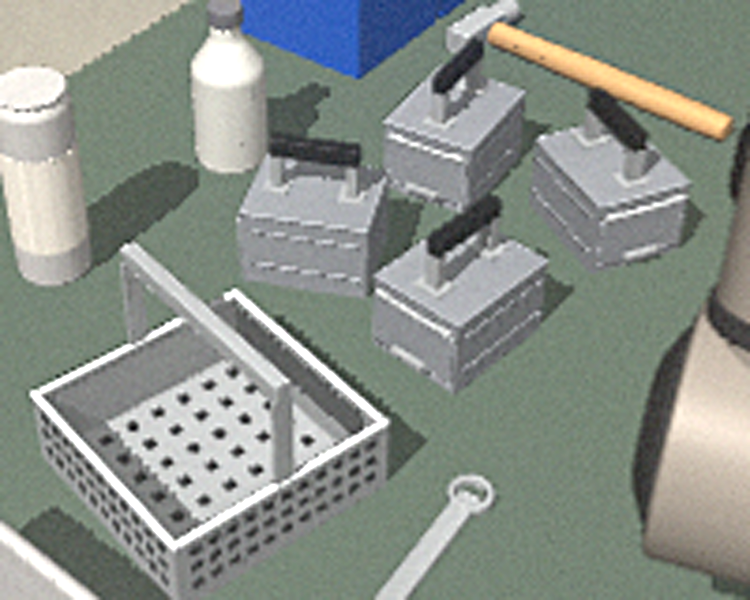

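```bash
python3 - <<'E'
from h import *
import pickle
c=pickle.load(open('c0.pkl','rb'));T,S=c['top'],c['side']
t=lambda u,v:(192+u/4,160+v/4)
s=lambda u,v:(205+u/3.75,140+v/3.75)
L={'A':[(485,150),(360,152),(450,62),(272,146)],'B':[(735,132),(482,45),(640,140),(432,88)],'C':[(500,298),(498,203),(407,290),(432,248)],'D':[(722,288),(590,97),(680,362),(648,140)],'bk':[(125,315),(285,385),(182,95),(128,248)]}
for k,(a,b,d,e) in L.items():
    p,r1=tri(T,t(*a),S,s(*b));q,r2=tri(T,t(*d),S,s(*e))
    m=(p+q)/2;v=q-p
    print(k,m.round(3),'yaw',np.degrees(np.arctan2(v[1],v[0])).round(1),'len',np.linalg.norm(v).round(3),r1.round(3),r2.round(3), 'rad',np.hypot(*m[:2]).round(3))
for w in [(99,187),(180,192),(174,277),(91,272)]: print(atz(T,w,.09).round(3))
for n,w,z in [('gear',(171,156),.02),('spray',(263,126),.17),('bottle',(330,140),.15),('jar',(404,273),.085),('wr',(205,270),.01),('wr2',(262,267),.01)]: print(n,atz(T,w,z).round(3))
E
```

```text
A [ 0.621 -0.147  0.101] yaw 20.3 len 0.072 0.003 0.001 rad 0.638
B [ 0.6   -0.312  0.1  ] yaw 92.3 len 0.072 0.002 0.005 rad 0.676
C [ 0.479 -0.138  0.101] yaw 83.6 len 0.07 0.002 0.003 rad 0.499
D [ 0.458 -0.32   0.103] yaw 153.6 len 0.067 0.005 0.007 rad 0.558
bk [0.537 0.08  0.14 ] yaw -12.8 len 0.165 0.0 0.001 rad 0.543
[0.615 0.492 0.09 ]
[0.602 0.239 0.09 ]
[0.347 0.246 0.09 ]
[0.356 0.499 0.09 ]
gear [0.733 0.288 0.02 ]
spray [ 0.784 -0.011  0.17 ]
bottle [ 0.75  -0.207  0.15 ]
jar [ 0.366 -0.431  0.085]
wr [0.373 0.167 0.01 ]
wr2 [ 0.385 -0.009  0.01 ]
```

```bash
cat >> h.py <<'E'
def go(x,y,z,psi):
    s=robot.observe();M=R.from_euler('xyz',s['tool_rot']).as_matrix()
    d=(psi-np.degrees(s['tool_rot'][2])+180)%360-180
    print('travel',(M.T@(np.array([x,y,z])-s['tool_pos'])*1000).round(0),'turn',round(-d/5,2),'at',s['tool_pos'].round(3),np.degrees(s['tool_rot'][2]).round(1),'t',s['time'])
def f():
    s=robot.observe();print('F',s['contact_force'].round(2),'M',s['torque'].round(3),'open',round(s['opening'],4),'grip',round(s['grip_force'],1),'t',s['time'])
E
python3 -c "
from h import *
go(.479,-.138,.22,83.6)"
```

```text
travel [ 378. -199.   72.] turn -11.78 at [ 0.219 -0.477  0.292] 24.7 t 0.1
```

```bash
python3 -m inch '{"travel":[[378,-199,72],[378,-199,72],[378,-199,72],[378,-199,72],[378,-199,72],[378,-199,72],[378,-199,72],[378,-199,72],[378,-199,72],[378,-199,72],[378,-199,72],[378,-199,72]],"turn":[-11.8,-11.8,-11.8,-11.8,-11.8,-11.8,-11.8,-11.8,-11.8,-11.8,-11.8,-11.8],"claw":[-1,-1,-1,-1,-1,-1,-1,-1,-1,-1,-1,-1]}'
python3 -c "
from h import *
go(.479,-.138,.153,83.6)
c=snap('wrist','w1');print(np.round(c['cam_to_world'],3),c['fx'])
for p in [(.479,-.138,.114),(.483,-.103,.114),(.475,-.173,.114)]: print(proj(c,p))"
```

```text
time: 1.3
tool_pos: [0.4792, -0.1391, 0.2202]
tool_rot: [-3.141, 0.0, 1.46]
contact_force: [0.5, -0.6, 0.6]
opening: 0.0919
grip_force: 0.0
travel [ 1. -0. 67.] turn 0.01 at [ 0.479 -0.139  0.22 ] 83.6 t 1.3
[[ 0.994 -0.107 -0.03   0.488]
 [-0.111 -0.958 -0.264 -0.067]
 [-0.001  0.266 -0.964  0.314]
 [ 0.     0.     0.     1.   ]] 331.781622390209
[274.37817156 239.40842166]
[274.46916569 184.78803646]
[274.29962327 289.15697383]
```

View pics/w1.png

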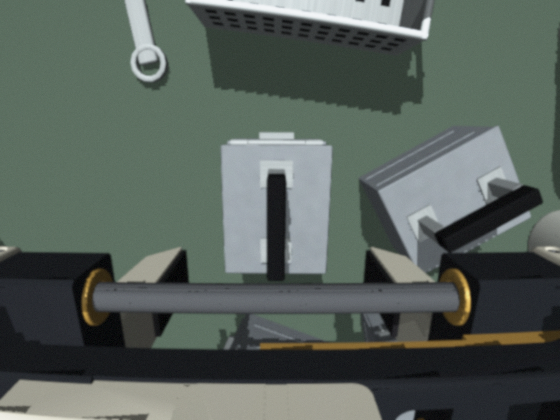

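```bash
python3 -m inch '{"travel":[[-3,0,40],[-3,0,67],[-3,0,67],[-3,0,67],[-3,0,67],[-3,0,67],[-3,0,67],[-3,0,67],[-3,0,67],[-3,0,67],[-3,0,67]],"turn":[0,0,0,0,0,0,0,0,0,0,0],"claw":[-1,-1,-1,-1,0,1,1,1,1,1,1]}' 15
python3 -m inch '{"travel":[[0,0,0],[0,0,0],[0,0,-10],[0,0,-20],[0,0,-30],[0,0,-40],[0,0,-40],[0,0,-40],[0,0,-40],[0,0,-40]],"turn":[0,0,0,0,0,0,0,0,0,0],"claw":[1,1,1,1,1,1,1,1,1,1]}'
python3 -c "
from h import *
f()
go(.479,-.138,.193,83.6)
c=snap('side','s2')
i=c['pixels'][120:280,230:430,::-1];cv2.imwrite('pics/s2c.png',cv2.resize(i,None,fx=3,fy=3))"
```

```text
time: 2.45
tool_pos: [0.4793, -0.1413, 0.1532]
tool_rot: [3.142, 0.0, 1.461]
contact_force: [0.3, -0.4, 0.2]
opening: 0.0402
grip_force: 0.0
time: 3.45
tool_pos: [0.479, -0.1412, 0.1927]
tool_rot: [-3.141, -0.0, 1.46]
contact_force: [0.9, 0.6, -6.1]
opening: 0.0117
grip_force: 15.0
F [ 0.86  0.57 -6.07] M [ 0.02  -0.089  0.012] open 0.0117 grip 15.0 t 3.45
travel [ 3. -0. -0.] turn 0.02 at [ 0.479 -0.141  0.193] 83.7 t 3.45
```

View pics/s2c.png

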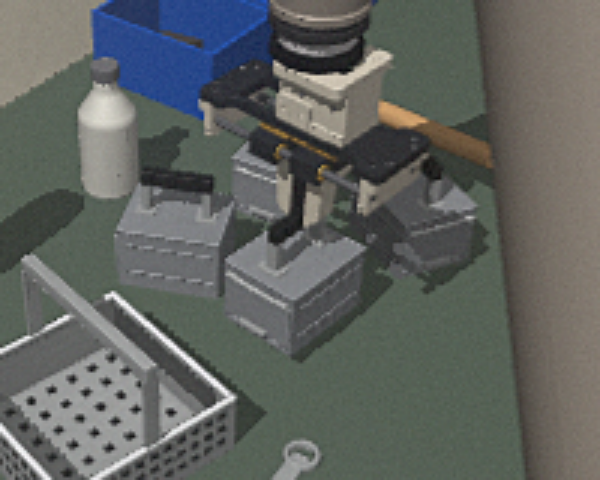

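```bash
python3 -c "
from h import *
go(.502,-.075,.208,77.2)"

```

```text
travel [ 68.  16. -15.] turn 1.3 at [ 0.479 -0.141  0.193] 83.7 t 3.5
```

```bash
python3 -m inch '{"travel":[[10,4,-15],[25,8,-15],[40,12,-15],[55,16,-15],[68,16,-15],[68,16,-15],[68,16,-15],[68,16,-15],[68,16,-15],[68,16,-15]],"turn":[0.3,0.6,1,1.3,1.3,1.3,1.3,1.3,1.3,1.3],"claw":[1,1,1,1,1,1,1,1,1,1]}'
python3 -c "
from h import *
f()
go(.502,-.075,.208,77.2)
c=snap('wrist','w2')
for z in(.06,): 
  for p in [(.518-.08,-.003+.018),(.518,-.003),(.518+.08,-.003-.018)]: print(proj(c,(*p,z)))"
```

```text
time: 4.5
tool_pos: [0.5026, -0.076, 0.2082]
tool_rot: [3.141, 0.0, 1.346]
contact_force: [-0.4, -0.4, -5.8]
opening: 0.0118
grip_force: 15.0
F [-0.4  -0.44 -5.77] M [-0.036 -0.112  0.03 ] open 0.0118 grip 15.0 t 4.5
travel [ 1. -1.  0.] turn -0.01 at [ 0.503 -0.076  0.208] 77.1 t 4.5
[157.9420833  121.88241555]
[273.20505818 120.61017059]
[388.66711556 121.0422711 ]
```

View pics/w2.png

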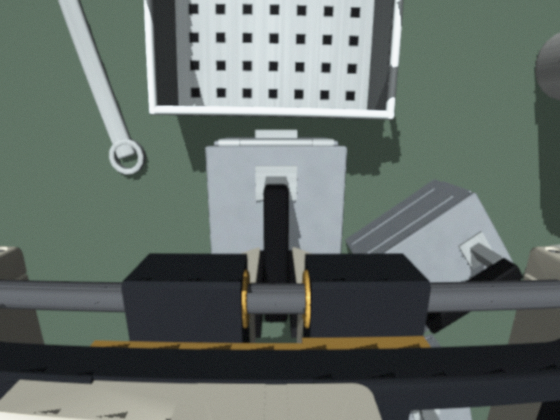

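```bash
python3 -m inch '{"travel":[[8,0,0],[16,0,0],[22,0,-1],[29,0,-5],[37,0,-9],[47,0,-12],[57,0,-14],[57,0,-14]],"turn":[0,0,0,0,0,0,0,0],"claw":[1,1,1,1,1,1,1,1]}'
python3 -c "
from h import *
f()
c=snap('side','s3')
w=snap('wrist')
i=np.hstack([cv2.resize(c['pixels'][130:310,180:400],(440,360)),cv2.resize(w['pixels'][0:420,:],(360,360))]);cv2.imwrite('pics/s3c.png',i[:,:,::-1])"
```

```text
time: 5.35
tool_pos: [0.5158, -0.0186, 0.2228]
tool_rot: [3.14, -0.0, 1.349]
contact_force: [0.0, -1.4, -3.7]
opening: 0.0118
grip_force: 15.0
F [ 0.01 -1.39 -3.69] M [-0.235 -0.064 -0.051] open 0.0118 grip 15.0 t 5.35
```

View pics/s3c.png

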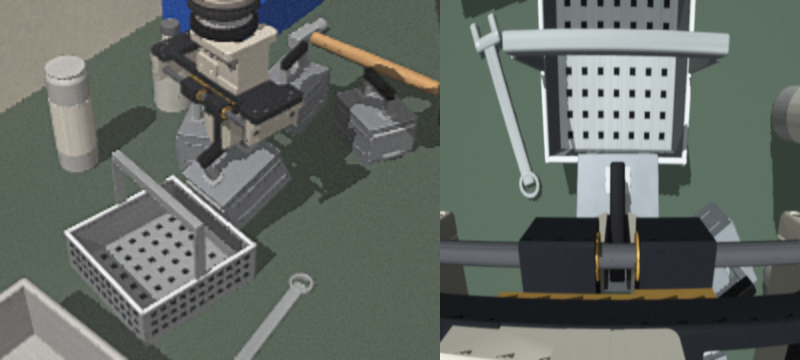

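```bash
python3 -m inch '{"travel":[[10,0,-1],[20,0,-2],[30,0,-1],[40,0,0],[50,0,2],[58,0,4],[58,0,4],[58,0,4],[58,0,4],[58,0,4],[58,0,4]],"turn":[0,0,0,0,0,0,0,0,0,0,0],"claw":[1,1,1,1,1,1,1,1,1,1,1]}'
python3 -c "
from h import *
f()
c=snap('side','s4')
w=snap('wrist')
i=np.hstack([cv2.resize(c['pixels'][130:310,180:400],(440,360)),cv2.resize(w['pixels'][0:420,:],(360,360))]);cv2.imwrite('pics/s4c.png',i[:,:,::-1])"
```

```text
time: 6.55
tool_pos: [0.5281, 0.0364, 0.218]
tool_rot: [-3.141, 0.0, 1.347]
contact_force: [0.7, -0.5, -0.5]
opening: 0.0118
grip_force: 15.0
F [ 0.71 -0.49 -0.5 ] M [-0.06  -0.177 -0.042] open 0.0118 grip 15.0 t 6.55
```

View pics/s4c.png

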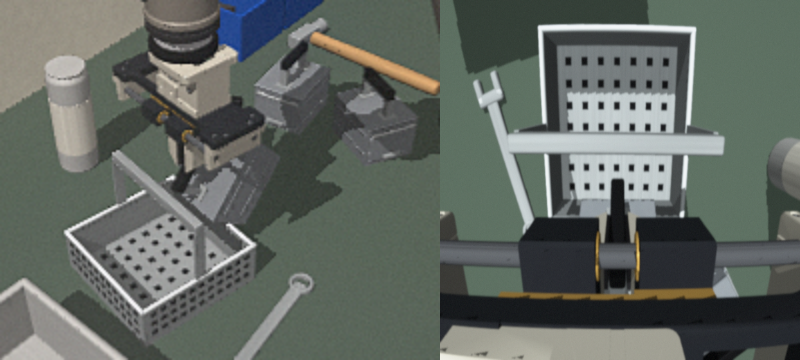

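```bash
python3 -m inch '{"travel":[[0,0,-8],[-3,0,-18],[-6,0,-30],[-6,0,-45],[-6,0,-45],[-6,0,-45],[-6,0,-45],[-6,0,-45]],"turn":[0,0,0,0,0,0,0,0],"claw":[1,1,1,1,1,1,1,1]}'
python3 -c "
from h import *
f()"
```

```text
time: 7.45
tool_pos: [0.5265, 0.0308, 0.2626]
tool_rot: [-3.14, 0.0, 1.347]
contact_force: [-0.1, 0.1, -3.3]
opening: 0.0117
grip_force: 15.0
F [-0.1   0.11 -3.3 ] M [ 0.049 -0.082  0.056] open 0.0117 grip 15.0 t 7.45
```

```bash
python3 -c "
from h import *
go(.479,-.15,.171,83)"

```

```text
travel [-187.   -6.   92.] turn -1.16 at [0.527 0.031 0.263] 77.2 t 7.45
```

```bash
python3 -m inch '{"travel":[[-30,0,0],[-70,0,0],[-110,-2,0],[-150,-4,10],[-187,-6,40],[-187,-6,70],[-187,-6,92],[-187,-6,92],[-187,-6,92],[-187,-6,92]],"turn":[0,0,-0.3,-0.6,-1,-1.2,-1.2,-1.2,-1.2,-1.2],"claw":[1,1,1,1,1,1,1,1,1,1]}'
python3 -m inch '{"travel":[[0,0,0],[0,0,0],[0,0,0],[0,0,0],[0,0,0],[0,0,0]],"turn":[0,0,0,0,0,0],"claw":[1,1,1,1,1,1]}' 7
python3 -m inch '{"travel":[[0,0,0],[0,0,0],[0,0,0],[0,0,0],[0,0,0],[0,0,0]],"turn":[0,0,0,0,0,0],"claw":[1,1,1,1,1,1]}' 5
python3 -c "
from h import *
f()
c=snap('side')
w=snap('wrist')
i=np.hstack([cv2.resize(c['pixels'][110:290,220:440],(440,360)),cv2.resize(w['pixels'][0:420,:],(360,360))]);cv2.imwrite('pics/s5c.png',i[:,:,::-1])"
```

```text
time: 8.45
tool_pos: [0.4796, -0.1501, 0.1713]
tool_rot: [3.142, -0.0, 1.452]
contact_force: [-0.1, -0.5, -2.1]
opening: 0.0118
grip_force: 15.0
time: 9.05
tool_pos: [0.4795, -0.1502, 0.1712]
tool_rot: [3.142, 0.0, 1.452]
contact_force: [-0.5, -0.2, -3.6]
opening: 0.0122
grip_force: 7.0
time: 9.65
tool_pos: [0.4795, -0.1503, 0.1712]
tool_rot: [3.142, 0.0, 1.452]
contact_force: [-0.1, -0.1, -3.6]
opening: 0.0117
grip_force: 5.0
F [-0.1  -0.14 -3.59] M [ 0.021 -0.091 -0.014] open 0.0117 grip 5.0 t 9.65
```

View pics/s5c.png

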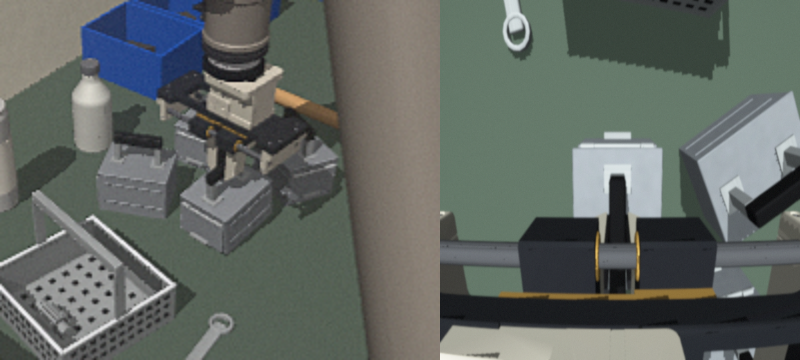

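```bash
python3 -m inch '{"travel":[[0,0,6],[0,0,12],[0,0,17],[0,0,19],[0,0,19],[0,0,19],[0,0,19],[0,0,19],[0,0,0],[0,0,-30],[0,0,-60],[0,0,-60]],"turn":[0,0,0,0,0,0,0,0,0,0,0,0],"claw":[1,1,1,1,1,-1,-1,-1,-1,-1,-1,-1]}'
python3 -c "
from h import *
go(.613,-.150,.22,20.3)"
```

```text
time: 10.95
tool_pos: [0.4811, -0.1508, 0.2348]
tool_rot: [3.135, 0.002, 1.452]
contact_force: [0.4, 0.2, -0.7]
opening: 0.0634
grip_force: 0.0
travel [ 16. 131.  16.] turn 12.58 at [ 0.481 -0.151  0.235] 83.2 t 10.95
```

```bash
python3 -m inch '{"travel":[[16,131,16],[16,131,16],[16,131,16],[16,131,16],[16,131,16],[16,131,16],[16,131,16],[16,131,16],[16,131,16],[16,131,16],[16,131,16],[16,131,16]],"turn":[12.6,12.6,12.6,12.6,12.6,12.6,12.6,12.6,12.6,12.6,12.6,12.6],"claw":[-1,-1,-1,-1,-1,-1,-1,-1,-1,-1,-1,-1]}'
python3 -c "
from h import *
go(.613,-.150,.153,20.3)
c=snap('wrist','w6');g=c['pixels'].mean(2)
m=((g<45)*255).astype('uint8');m[240:]=0
n,l,st,ce=cv2.connectedComponentsWithStats(m)
for k in range(1,n):
  if st[k,4]>150: print(st[k],ce[k])
a=np.radians(20.3);u=np.array([np.cos(a),np.sin(a),0])
for k in(-.035,0,.035): print(proj(c,np.array([.621,-.147,.114])+k*u))
T=snap('top','t6')"
```

```text
time: 12.15
tool_pos: [0.6115, -0.1499, 0.2151]
tool_rot: [-3.142, 0.0, 0.353]
contact_force: [-0.3, 0.0, 0.0]
opening: 0.0919
grip_force: 0.0
travel [ 1.  1. 62.] turn -0.02 at [ 0.611 -0.15   0.215] 20.2 t 12.15
[ 258  166   21   74 1248] [268.37259615 202.31410256]
[277.42670081 280.39396293]
[277.42192798 228.71552489]
[277.40964079 171.94920973]
```

View pics/w6.png

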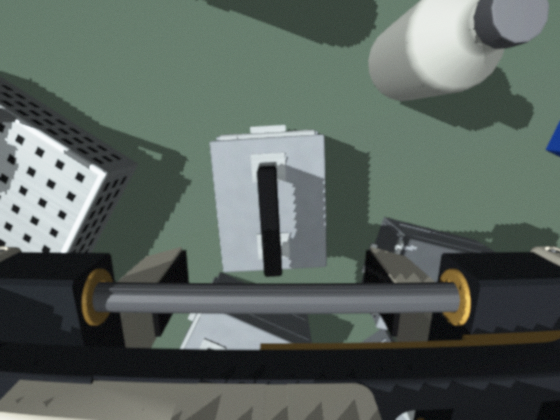

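```bash
python3 -m inch '{"travel":[[4,-6,30],[4,-6,62],[4,-6,62],[4,-6,62],[4,-6,62],[4,-6,62],[4,-6,62],[4,-6,62],[4,-6,62],[4,-6,62]],"turn":[-0.6,-0.6,-0.6,-0.6,-0.6,-0.6,-0.6,-0.6,-0.6,-0.6],"claw":[-1,-1,-1,0,1,1,1,1,1,1]}' 15
python3 -m inch '{"travel":[[0,0,0],[0,0,0],[0,0,-10],[0,0,-20],[0,0,-30],[0,0,-30],[0,0,-30],[0,0,-30],[0,0,-30]],"turn":[0,0,0,0,0,0,0,0,0],"claw":[1,1,1,1,1,1,1,1,1]}'
python3 -m inch '{"travel":[[0,0,0],[0,0,0]],"turn":[0,0],"claw":[1,1]}'
```

```text
time: 13.25
tool_pos: [0.6132, -0.1429, 0.1534]
tool_rot: [3.141, -0.0, 0.405]
contact_force: [0.1, -0.6, 0.5]
opening: 0.0402
grip_force: 0.0
time: 14.15
tool_pos: [0.6129, -0.1428, 0.1825]
tool_rot: [-3.141, 0.001, 0.405]
contact_force: [-0.5, -0.5, -5.0]
opening: 0.0119
grip_force: 15.0
time: 14.35
tool_pos: [0.6131, -0.1429, 0.1829]
tool_rot: [-3.141, 0.0, 0.405]
contact_force: [-0.9, 0.8, -5.4]
opening: 0.0119
grip_force: 15.0
```

```bash
python3 -m inch '{"travel":[[0,0,10],[0,0,20],[0,0,27],[0,0,30],[0,0,30],[0,0,30],[0,0,30],[0,0,30],[0,0,30],[0,0,-20],[0,0,-50],[0,0,-50]],"turn":[0,0,0,0,0,0,0,0,0,0,0,0],"claw":[1,1,1,1,1,-1,-1,-1,-1,-1,-1,-1]}'
python3 -c "
from h import *
go(.481,-.150,.22,83.2)"
```

```text
time: 15.55
tool_pos: [0.6151, -0.1436, 0.2382]
tool_rot: [3.135, -0.007, 0.405]
contact_force: [0.7, -0.3, 0.9]
opening: 0.0633
grip_force: 0.0
travel [-126.  -47.   17.] turn -12.0 at [ 0.615 -0.144  0.238] 23.2 t 15.55
```

```bash
python3 -m inch '{"travel":[[-126,-47,0],[-126,-47,0],[-126,-47,0],[-126,-47,0],[-126,-47,0],[-126,-47,0],[-126,-47,0],[-126,-47,0],[-126,-47,0],[-126,-47,0],[-126,-47,0],[-126,-47,0]],"turn":[-12,-12,-12,-12,-12,-12,-12,-12,-12,-12,-12,-12],"claw":[-1,-1,-1,-1,-1,-1,-1,-1,-1,-1,-1,-1]}'
python3 -c "
from h import *
go(.481,-.150,.153,83.2)
c=snap('wrist');g=c['pixels'].mean(2)
m=((g<45)*255).astype('uint8');m[240:]=0
n,l,st,ce=cv2.connectedComponentsWithStats(m)
for k in range(1,n):
  if st[k,4]>150: print(st[k],ce[k])
"
```

```text
time: 16.75
tool_pos: [0.4789, -0.1493, 0.2331]
tool_rot: [-3.142, 0.0, 1.451]
contact_force: [0.1, 0.2, -0.0]
opening: 0.0925
grip_force: 0.0
travel [-0.  2. 80.] turn -0.02 at [ 0.479 -0.149  0.233] 83.1 t 16.75
[ 427  165  103   63 2308] [478.77512998 195.08448873]
[271 205  16  35 530] [278.10754717 222.20566038]
```

```bash
python3 -m inch '{"travel":[[0,0,40],[0,0,80],[0,0,80],[0,0,80],[0,0,80],[0,0,80],[0,0,80],[0,0,80],[0,0,80],[0,0,80],[0,0,80]],"turn":[0,0,0,0,0,0,0,0,0,0,0],"claw":[-1,-1,-1,0,1,1,1,1,1,1,1]}' 15
python3 -m inch '{"travel":[[0,0,0],[0,0,-10],[0,0,-20],[-10,-19,-20],[-20,-38,-20],[-30,-57,-20],[-39,-76,-20],[-39,-76,-20],[-39,-76,-20]],"turn":[0,0,0,0,0,0,0,0,0],"claw":[1,1,1,1,1,1,1,1,1]}'
python3 -m inch '{"travel":[[0,0,8],[0,0,16],[0,0,20],[0,0,20],[0,0,20],[0,0,20],[0,0,20],[0,0,20],[0,0,20],[0,0,-20],[0,0,-60],[0,0,-60]],"turn":[0,0,0,0,0,0,0,0,0,0,0,0],"claw":[1,1,1,1,1,-1,-1,-1,-1,-1,-1,-1]}'
python3 -c "
from h import *
go(.6131,-.1429,.22,23.2)"
```

```text
time: 17.9
tool_pos: [0.4789, -0.1493, 0.1532]
tool_rot: [-3.142, 0.0, 1.452]
contact_force: [0.2, 0.6, -0.2]
opening: 0.0327
grip_force: 0.0
time: 18.8
tool_pos: [0.3989, -0.1793, 0.1739]
tool_rot: [3.141, 0.0, 1.451]
contact_force: [-0.0, -0.3, -2.5]
opening: 0.0116
grip_force: 15.0
time: 20.0
tool_pos: [0.4008, -0.1802, 0.2375]
tool_rot: [3.133, 0.004, 1.452]
contact_force: [0.4, 0.3, -0.6]
opening: 0.0632
grip_force: 0.0
travel [ 62. 206.  19.] turn 12.0 at [ 0.401 -0.18   0.238] 83.2 t 20.0
```

```bash
python3 -m inch '{"travel":[[62,206,10],[62,206,10],[62,206,10],[62,206,10],[62,206,10],[62,206,10],[62,206,10],[62,206,10],[62,206,10],[62,206,10],[62,206,10],[62,206,10]],"turn":[12,12,12,12,12,12,12,12,12,12,12,12],"claw":[-1,-1,-1,-1,-1,-1,-1,-1,-1,-1,-1,-1]}'
python3 -c "
from h import *
go(.6131,-.1429,.153,23.2)
c=snap('wrist');g=c['pixels'].mean(2)
m=((g<45)*255).astype('uint8');m[240:]=0
n,l,st,ce=cv2.connectedComponentsWithStats(m)
for k in range(1,n):
  if st[k,4]>150: print(st[k],ce[k])
"
```

```text
time: 21.2
tool_pos: [0.6106, -0.142, 0.2233]
tool_rot: [3.141, -0.0, 0.405]
contact_force: [0.0, -0.2, -0.0]
opening: 0.0918
grip_force: 0.0
travel [ 2.  2. 70.] turn 0.01 at [ 0.611 -0.142  0.223] 23.2 t 21.2
[ 274  166   17   74 1179] [281.5250212  202.37828668]
```

```bash
python3 -m inch '{"travel":[[2,2,40],[2,2,70],[2,2,70],[2,2,70],[2,2,70],[2,2,70],[2,2,70],[2,2,70],[2,2,70],[2,2,70],[2,2,70]],"turn":[0,0,0,0,0,0,0,0,0,0,0],"claw":[-1,-1,-1,0,1,1,1,1,1,1,1]}' 15
python3 -m inch '{"travel":[[0,0,0],[0,0,0],[0,0,-10],[0,0,-25],[0,0,-45],[0,0,-55],[0,0,-55],[0,0,-55]],"turn":[0,0,0,0,0,0,0,0],"claw":[1,1,1,1,1,1,1,1]}'
python3 -c "
from h import *
f();go(.5225,-.0805,.208,76)"
```

```text
time: 22.35
tool_pos: [0.6133, -0.1429, 0.1532]
tool_rot: [3.142, 0.0, 0.405]
contact_force: [-0.0, -0.7, -0.2]
opening: 0.0323
grip_force: 0.0
time: 23.15
tool_pos: [0.6129, -0.1428, 0.2075]
tool_rot: [-3.141, 0.001, 0.405]
contact_force: [-0.2, 0.4, -5.5]
opening: 0.0115
grip_force: 15.0
F [-0.17  0.44 -5.51] M [ 0.032  0.019 -0.001] open 0.0115 grip 15.0 t 23.15
travel [-59. -93.  -0.] turn -10.56 at [ 0.613 -0.143  0.208] 23.2 t 23.15
```

```bash
python3 -m inch '{"travel":[[0,0,0],[0,0,0],[0,0,0],[-15,-23,0],[-30,-46,0],[-45,-70,0],[-59,-93,0],[-59,-93,0],[-59,-93,0],[-59,-93,0],[-59,-93,0]],"turn":[-1.5,-3,-4.5,-6,-7.5,-9,-10.5,-10.5,-10.5,-10.5,-10.5],"claw":[1,1,1,1,1,1,1,1,1,1,1]}'
python3 -c "
from h import *
f()
c=snap('wrist','w7');g=c['pixels'].mean(2)
for col in(130,150,200,350,360,370): print(col,g[90:145:3,col].round().astype(int))"
```

```text
time: 24.25
tool_pos: [0.5229, -0.0811, 0.2078]
tool_rot: [-3.142, 0.0, 1.32]
contact_force: [0.5, 0.2, -4.0]
opening: 0.0118
grip_force: 15.0
F [ 0.48  0.21 -4.04] M [-0.032 -0.142 -0.05 ] open 0.0118 grip 15.0 t 24.25
130 [ 47  45  46  48  47  49  94 248 243 136 105 109 106 107 108 106 108 108
 109]
150 [ 46  49  47  45  50  47 156 249 232  99 108 108 104 108 111 109 110 107
 108]
200 [130 114 111 195 213 214 246 246 159  57  61  63  62  60  60  65  61  61
  62]
350 [ 79  76  69  63  80 243 246 165  63  62  61  59  62  61  62  61  63  62
  60]
360 [115 169 244 246 246 248 246 202  75  70  88  82  73  65  64  60  64  58
  60]
370 [107 108 102  98  88  79  66  63  61  60  61  62  64  65  62  60  62  63
  62]
```

View pics/w7.png

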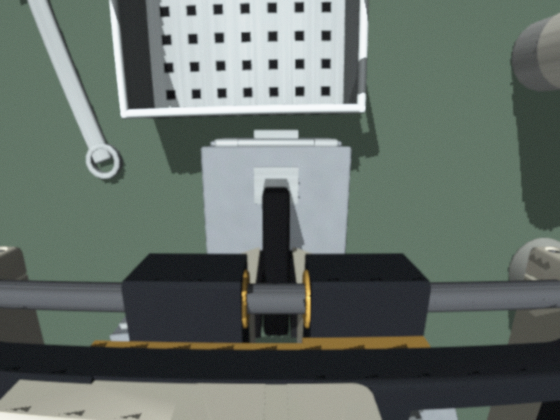

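```bash
for i in 1 2 3 4 5; do python3 -m inch '{"travel":[[0,0,0],[0,0,0]],"turn":[0,0],"claw":[1,1]}' | grep contact; done
```

```text
contact_force: [-0.4, 0.8, -3.9]
contact_force: [0.4, 0.3, -4.7]
contact_force: [0.5, -1.0, -5.3]
contact_force: [-0.4, -1.1, -5.9]
contact_force: [-0.5, -0.5, -6.0]
```

```bash
python3 -m inch '{"travel":[[8,0,0],[16,0,0],[22,0,-1],[29,0,-5],[37,0,-9],[47,0,-12],[57,0,-14],[67,0,-15],[77,0,-16],[87,0,-15],[97,0,-14],[97,0,-14]],"turn":[0,0,0,0,0,0,0,0,0,0,0,0],"claw":[1,1,1,1,1,1,1,1,1,1,1,1]}'
python3 -m inch '{"travel":[[9,0,2],[18,0,4],[18,0,4],[18,0,4],[18,0,4],[18,0,4],[18,0,4],[18,0,-4],[15,0,-14],[12,0,-26],[12,0,-41],[12,0,-41]],"turn":[0,0,0,0,0,0,0,0,0,0,0,0],"claw":[1,1,1,1,1,1,1,1,1,1,1,1]}'
for i in 1 2 3 4 5; do python3 -m inch '{"travel":[[0,0,0],[0,0,0]],"turn":[0,0],"claw":[1,1]}' | grep contact; done
python3 -c "
from h import *
go(.60,-.15,.171,76)
c=snap('side')
i=cv2.resize(c['pixels'][100:310,180:440],(780,630))[:600];cv2.imwrite('pics/s8.png',i[:,:,::-1])"
```

```text
time: 26.5
tool_pos: [0.5468, 0.0147, 0.2221]
tool_rot: [3.141, -0.001, 1.322]
contact_force: [0.5, -1.8, -2.3]
opening: 0.0116
grip_force: 15.0
time: 27.7
tool_pos: [0.5505, 0.0245, 0.2663]
tool_rot: [3.136, -0.001, 1.321]
contact_force: [1.3, -0.6, -2.2]
opening: 0.0121
grip_force: 15.0
contact_force: [0.3, 0.0, -3.6]
contact_force: [-0.0, -0.1, -3.5]
contact_force: [-0.8, -0.3, -2.5]
contact_force: [0.4, -0.3, -2.9]
contact_force: [0.7, 0.5, -3.1]
travel [-157.   92.   92.] turn -0.06 at [0.549 0.025 0.263] 75.7 t 28.7
```

View pics/s8.png

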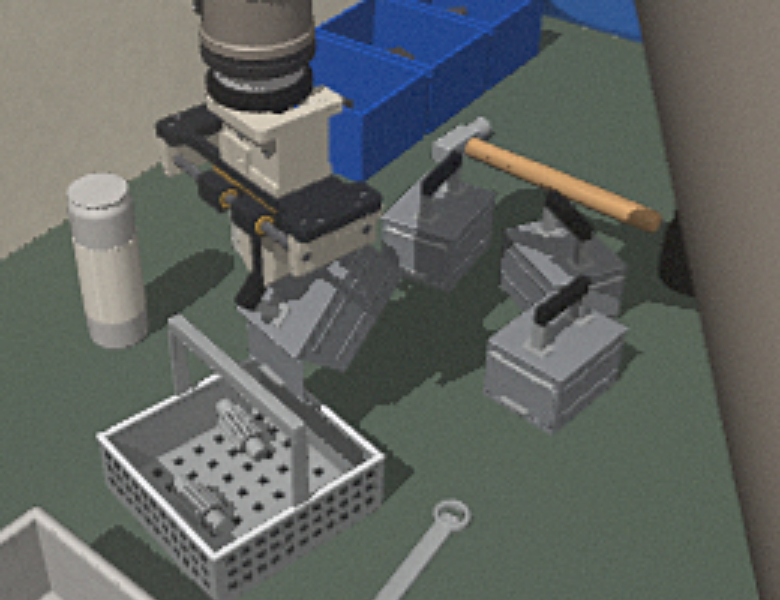

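```bash
python3 -m inch '{"travel":[[-30,10,0],[-70,35,0],[-110,65,0],[-140,95,0],[-162,114,20],[-162,114,50],[-162,114,80],[-162,114,92],[-162,114,92],[-162,114,92]],"turn":[0,0,0,0,0,0,0,0,0,0],"claw":[1,1,1,1,1,1,1,1,1,1]}'
python3 -m inch '{"travel":[[0,0,0],[0,0,0],[0,0,0],[0,0,0],[0,0,0],[0,0,0]],"turn":[0,0,0,0,0,0],"claw":[1,1,1,1,1,1]}' 7
python3 -m inch '{"travel":[[0,0,0],[0,0,0],[0,0,0],[0,0,0],[0,0,0],[0,0,0],[0,0,0],[0,0,0]],"turn":[0,0,0,0,0,0,0,0],"claw":[1,1,1,1,1,1,1,1]}' 5
python3 -m inch '{"travel":[[0,0,6],[0,0,12],[0,0,17],[0,0,18],[0,0,18],[0,0,18],[0,0,18],[0,0,18],[0,0,18],[0,0,-20],[0,0,-60],[0,0,-60]],"turn":[0,0,0,0,0,0,0,0,0,0,0,0],"claw":[1,1,1,1,1,-1,-1,-1,-1,-1,-1,-1]}'
python3 -c "
from h import *
T=snap('top','t8')
go(.6,-.322,.22,92.3)"
```

```text
time: 29.75
tool_pos: [0.62, -0.1601, 0.1715]
tool_rot: [3.141, 0.0, 1.321]
contact_force: [0.5, -0.4, -2.2]
opening: 0.0119
grip_force: 15.0
time: 30.35
tool_pos: [0.6199, -0.1602, 0.1715]
tool_rot: [3.141, 0.0, 1.321]
contact_force: [-0.1, 2.5, 0.3]
opening: 0.0124
grip_force: 7.0
time: 31.15
tool_pos: [0.6199, -0.1603, 0.1714]
tool_rot: [3.141, 0.0, 1.321]
contact_force: [0.4, 1.2, 2.2]
opening: 0.0118
grip_force: 5.0
time: 32.35
tool_pos: [0.622, -0.1611, 0.2374]
tool_rot: [3.131, 0.001, 1.321]
contact_force: [0.9, -0.2, -0.2]
opening: 0.0636
grip_force: 0.0
travel [-161.   20.   15.] turn -3.32 at [ 0.621 -0.161  0.234] 75.7 t 32.4
```

```bash
cat >> h.py <<'E'
def blobs(name='wrist',thr=45,rmax=240,amin=150):
    c=snap(name);g=c['pixels'].mean(2);m=((g<thr)*255).astype('uint8');m[rmax:]=0
    n,l,st,ce=cv2.connectedComponentsWithStats(m)
    for k in range(1,n):
        if st[k,4]>amin:
            r=cv2.minAreaRect(np.argwhere(l==k)[:,::-1].astype(np.float32));print(st[k],ce[k].round(1),[np.round(q,1) for q in r])
    return c
E
python3 -m inch '{"travel":[[0,0,-40],[0,0,-60],[0,0,-60]],"turn":[0,0,0],"claw":[-1,-1,-1]}' | tail -1
python3 -c "
from h import *
go(0,0,0,0)
c=blobs()
import math
a=np.radians(75.7);u=np.array([np.cos(a),np.sin(a),0])
b=np.array([.62,-.16,.114])+.009*u
for k in(-.035,.035):print('exp',proj(c,b+k*u))
print('side');c=blobs('side',40,420,20)
for k in(-.035,.035):print('exp',proj(c,b+k*u))
"
```

```text
grip_force: 0.0
travel [   2. -642.  291.] turn 15.14 at [ 0.62  -0.161  0.293] 75.7 t 32.7
[ 40   0  15  27 167] [46.8 11.6] [array([47.6, 12.7]), array([26.2, 13.7]), np.float64(85.2)]
[ 54   0  17  45 218] [62.7 18.5] [array([62.3, 21.8]), array([44.1, 14.6]), np.float64(87.0)]
[217   0   8  54 302] [220.5  25.5] [array([220.4,  26.5]), array([53.1,  6.8]), np.float64(88.0)]
[266 156  17  79 983] [273.9 196.1] [array([274. , 195.1]), array([78.3, 13.3]), np.float64(87.4)]
[109 218  29  22 358] [124.1 230.8] [array([122.3, 231.5]), array([22.1, 26.1]), np.float64(74.7)]
exp [273.54993621 239.98547437]
exp [273.35845038 159.03751299]
side
[ 313    0   47   44 1093] [335.5  18.6] [array([336. ,  21.5]), array([43., 46.]), np.float64(90.0)]
[ 484   18   65  127 4228] [519.9  79.4] [array([516.5,  80.9]), array([ 54.7, 130.7]), np.float64(11.7)]
[262  22  13  11  34] [267.5  28.1] [array([266.6,  28.3]), array([13.9,  7.2]), np.float64(26.6)]
[343  49  10  10  33] [345.9  53.7] [array([347.5,  53.5]), array([9., 9.]), np.float64(0.0)]
[501  69   7  26  47] [504.2  78.5] [array([504.1, 
[... 987 characters left out ...]
 array([23.2, 54.5]), np.float64(69.0)]
[500 248  18  29  41] [506.4 263.2] [array([506.7, 263.3]), array([32.2,  5.2]), np.float64(60.3)]
[140 270  12   9  55] [145.  273.5] [array([144.9, 273.3]), array([ 7.6, 11.2]), np.float64(63.4)]
[407 306   8   9  28] [409.7 310.4] [array([409.8, 310.4]), array([8.6, 4.8]), np.float64(36.9)]
[ 396  322   60   74 1358] [422.1 362.6] [array([425. , 359.2]), array([86.9, 37.5]), np.float64(52.1)]
[517 346  33   7  79] [532.1 350.2] [array([533.2, 349.9]), array([ 4.7, 32.4]), np.float64(83.9)]
[535 361  13  11  46] [541.  366.4] [array([541.7, 365.7]), array([11.5,  8.1]), np.float64(15.9)]
exp [299.50716161 171.10015724]
exp [280.26341534 179.89819105]
```

```bash
python3 -c "
from h import *
s=snap('side')['pixels'];w=snap('wrist')['pixels'];t=snap('top')['pixels']
a=cv2.resize(s[110:230,240:440],(800,480))[:,:500]
a=cv2.resize(s[120:270,215:395],(432,360));b=cv2.resize(w,(368,276));b=np.vstack([b,np.zeros((84,368,3),'uint8')])
d=cv2.resize(t[160:280,192:400],(416,240));w2=cv2.resize(w[110:260,190:370],(384,240),interpolation=2)
i=np.vstack([np.hstack([a,b]),np.hstack([d,w2])]);cv2.imwrite('pics/last.png',i[:,:,::-1])"
```

```text
(no output)
```

View pics/last.png

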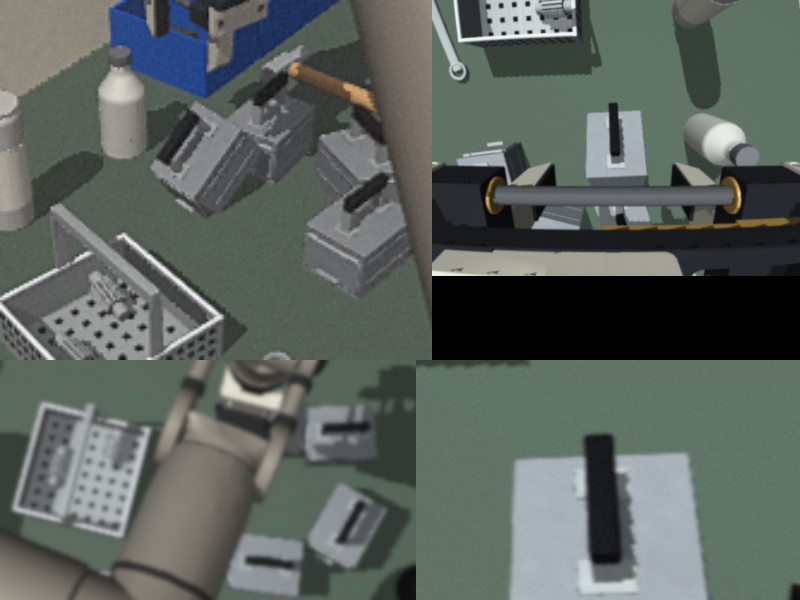

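```bash
python3 -m inch '{"travel":[[0,0,40],[0,0,80],[0,0,110],[0,0,130],[0,0,138],[0,0,138],[0,0,138],[0,0,138],[0,0,138],[0,0,138],[0,0,138],[0,0,138]],"turn":[0,0,0,0,0,0,0,0,0,0,0,0],"claw":[-1,-1,-1,-1,-1,0,1,1,1,1,1,1]}' 15
python3 -m inch '{"travel":[[0,0,0],[0,0,0],[0,0,0],[0,0,0]],"turn":[0,0,0,0],"claw":[1,1,1,1]}'
```

```text
time: 34.15
tool_pos: [0.6198, -0.1602, 0.1534]
tool_rot: [3.141, 0.0, 1.321]
contact_force: [0.5, 0.1, 0.2]
opening: 0.0403
grip_force: 0.0
time: 34.55
tool_pos: [0.6198, -0.1602, 0.1532]
tool_rot: [3.142, 0.0, 1.321]
contact_force: [1.6, 0.1, -0.7]
opening: 0.012
grip_force: 14.8
```

```bash
python3 -m inch '{"travel":[[0,0,-10],[8,0,-25],[20,0,-40],[35,5,-40],[50,10,-40],[50,10,-40],[50,10,-20],[50,10,-18],[50,10,-18],[50,10,-18]],"turn":[0,0,0,0,0,0,0,0,0,0],"claw":[1,1,1,1,1,1,1,1,1,1]}'
python3 -m inch '{"travel":[[0,0,0],[0,0,0],[0,0,0],[0,0,0],[0,0,0],[0,0,0]],"turn":[0,0,0,0,0,0],"claw":[1,1,1,1,1,1]}' 7
python3 -m inch '{"travel":[[0,0,0],[0,0,0],[0,0,0],[0,0,0],[0,0,0],[0,0,0],[0,0,0],[0,0,0]],"turn":[0,0,0,0,0,0,0,0],"claw":[1,1,1,1,1,1,1,1]}' 5
python3 -c "
from h import *
f()
c=blobs('side',45,260,40)
o=robot.observe();a=o['tool_rot'][2];u=np.array([np.cos(a),np.sin(a),0])
b=o['tool_pos']+[0,0,-.039]+.009*u
for k in(-.035,.035):print('exp upright',proj(c,b+k*u))
"
```

```text
time: 35.55
tool_pos: [0.642, -0.1145, 0.1714]
tool_rot: [3.141, 0.0, 1.321]
contact_force: [-0.0, -1.6, -2.8]
opening: 0.0121
grip_force: 15.0
time: 36.15
tool_pos: [0.6418, -0.1142, 0.1712]
tool_rot: [-3.142, 0.0, 1.321]
contact_force: [0.2, 0.4, -3.9]
opening: 0.0122
grip_force: 7.0
time: 36.95
tool_pos: [0.6418, -0.1143, 0.1712]
tool_rot: [3.142, 0.0, 1.321]
contact_force: [-0.5, -0.2, -2.6]
opening: 0.012
grip_force: 5.0
F [-0.5  -0.19 -2.59] M [ 0.06  -0.082 -0.043] open 0.012 grip 5.0 t 36.95
[ 283    0   46   67 1362] [305.3  37.7] [array([305.5,  33. ]), array([66., 45.]), np.float64(90.0)]
[ 484   18   65  129 4586] [519.7  78.9] [array([516.4,  81.9]), array([ 54.9, 132.6]), np.float64(11.7)]
[304  63  42  22 158] [319.6  76. ] [array([325.8,  74.3]), array([14.6, 44.4]), np.float64(66.0)]
[537 106  23  15 269] [549.5 112.4] [array([548., 113.]), array([14., 22.]), np.float64(90.0)]
[261 117  30  20 199] [277.7 129.8] [array([276.7, 128.5]), array([16.6, 30.9]), np.float64(77.5)]
[247 140  61  47 266] [275.6 167.4] [array([271.6, 168. ]), array([63.8, 38.4]), np.float64(17.6)]
[321 150  14  14  87] [327.5 156.7] [array([327.4, 156.9]), array([ 5.5, 17.7]), np.float64(48.8)]
[420 165   8  18  69] [424.2 172.4] [array([425. , 172.8]), array([18. ,  5.6]), np.float64(70.0)]
[359 198   9  11  49] [362.6 203.2] [array([362.6, 203.2]), array([ 5.2, 10.4]), np.float64(50.2)]
[504 236  56  24 560] [528.1 245.1] [array([531.5, 247.5]), array([23., 55.]), np.float64(90.0)]
exp upright [283.74593945 170.42751495]
exp upright [263.53065666 179.42714743]
```

```bash
python3 -m inch '{"travel":[[0,0,6],[0,0,12],[0,0,16],[0,0,18],[0,0,18],[0,0,18],[0,0,18]],"turn":[0,0,0,0,0,0,0],"claw":[1,1,1,1,1,1,1]}'
python3 -m inch '{"travel":[[0,0,0],[0,0,0],[0,0,0],[0,0,0],[0,0,0],[0,0,-40],[0,0,-80],[0,0,-120],[0,0,-140],[0,0,-140]],"turn":[0,0,0,0,0,0,0,0,0,0],"claw":[-1,-1,-1,-1,-1,-1,-1,-1,-1,-1]}'
python3 -c "
from h import *
f()
c=blobs()
a=1.321;u=np.array([np.cos(a),np.sin(a),0]);b=np.array([.6418,-.1143,.114])+.009*u
for k in(-.035,.035):print('exp',proj(c,b+k*u))
c=blobs('side',40,260,40)
for k in(-.035,.035):print('exp',proj(c,b+k*u))
"
```

```text
time: 37.7
tool_pos: [0.642, -0.1144, 0.1538]
tool_rot: [3.141, 0.0, 1.321]
contact_force: [-1.8, -1.2, 3.9]
opening: 0.0118
grip_force: 5.2
time: 38.7
tool_pos: [0.6429, -0.1145, 0.2973]
tool_rot: [3.134, 0.0, 1.321]
contact_force: [0.2, -0.2, 0.6]
opening: 0.0874
grip_force: 0.0
F [ 0.16 -0.18  0.65] M [-0.034 -0.102  0.038] open 0.0874 grip 0.0 t 38.7
[204   0  13 112 738] [210.1  50.7] [array([210.2,  55.4]), array([111.4,   8.5]), np.float64(86.8)]
[  31    3   37  108 1605] [48.1 42.3] [array([49.9, 56.6]), array([106.3,  28.7]), np.float64(83.5)]
[  0  12  28  19 193] [11.2 21.4] [array([13. , 21.8]), array([29.8, 12.2]), np.float64(20.0)]
[267 209  12  31 363] [272.5 224.3] [array([272.5, 224. ]), array([30., 11.]), np.float64(90.0)]
exp [272.3017542  239.06660727]
exp [272.05732398 159.20589898]
[ 301    0   52   51 1291] [325.6  24.3] [array([326.5,  25. ]), array([51., 50.]), np.float64(0.0)]
[ 484   18   65  127 4258] [519.7  79.5] [array([516.4,  80.9]), array([ 54.6, 130.7]), np.float64(12.1)]
[258  77  32  12 145] [274.6  83.7] [array([273.6,  82.9]), array([10.7, 31.1]), np.float64(88.0)]
[537 106  23  15 263] [549.5 112.4] [array([548., 113.]), array([14., 22.]), np.float64(90.0)]
[288 116  22  11  52] [298.3 121.4] [array([298.6, 121.2]), array([ 3. , 23.2]), np.float64(68.2)]
[321 150  14  14  85] [327.6 156.7] [array([327.7, 156.7]), array([ 5.3, 18.3]), np.float64(48.8)]
[362 164   9  13  44] [365.7 169.1] [array([366.8, 169.3]), array([14.1,  4.9]), np.float64(45.0)]
[277 172  21  12  93] [287.2 177.5] [array([286.9, 177.2]), array([ 5.4, 21.9]), np.float64(66.0)]
[359 193  18  16  91] [366.8 200.3] [array([366.9, 200.2]), array([ 5.4, 20.8]), np.float64(53.1)]
[505 236  55  24 280] [527.9 242.5] [array([531.2, 243.9]), array([18.3, 54.3]), np.float64(75.7)]
exp [283.85109915 175.739877  ]
exp [263.8532649  184.80065862]
```

```bash
python3 -c "
from h import *
go(.6,-.317,.22,92.3)"
```

```text
travel [-207.   10.   73.] turn -3.32 at [ 0.642 -0.114  0.293] 75.7 t 38.8
```

```bash
python3 -m inch '{"travel":[[-207,10,73],[-207,10,73],[-207,10,73],[-207,10,73],[-207,10,73],[-207,10,73],[-207,10,73],[-207,10,73],[-207,10,73]],"turn":[-3.3,-3.3,-3.3,-3.3,-3.3,-3.3,-3.3,-3.3,-3.3],"claw":[-1,-1,-1,-1,-1,-1,-1,-1,-1]}'
python3 -c "
from h import *
go(.6,-.317,.153,92.3)
c=blobs()
a=np.radians(92.3);u=np.array([np.cos(a),np.sin(a),0]);b=np.array([.6,-.317,.114])+.009*u
for k in(-.035,.035):print('exp',proj(c,b+k*u))"
```

```text
time: 39.7
tool_pos: [0.6011, -0.3156, 0.2209]
tool_rot: [3.141, 0.0, 1.611]
contact_force: [-0.3, -0.0, -0.3]
opening: 0.0922
grip_force: 0.0
travel [-1. -1. 68.] turn 0.0 at [ 0.601 -0.316  0.221] 92.3 t 39.7
[  55    0   48  126 4679] [77.7 62.2] [array([78.2, 62.7]), array([ 44.8, 126.2]), np.float64(2.2)]
[316   0  25  24 440] [327.3  10.1] [array([327.3,   9.1]), array([20.1, 25.7]), np.float64(20.0)]
[ 264  176   18   64 1028] [272.6 207.6] [array([272.4, 207.5]), array([63.3, 16.2]), np.float64(88.9)]
[157 193  33  47 332] [171.6 218.1] [array([172.8, 215.9]), array([ 7.5, 55.7]), np.float64(28.3)]
[  11  195   97   45 1896] [ 51.3 219.3] [array([ 60.1, 221.2]), array([99.5, 31.6]), np.float64(28.0)]
exp [272.69268454 279.23051706]
exp [272.4001209 173.9808383]
```

Aligned. Grip B and weigh.

```bash
python3 -m inch '{"travel":[[-1,-1,40],[-1,-1,68],[-1,-1,68],[-1,-1,68],[-1,-1,68],[-1,-1,68],[-1,-1,68],[-1,-1,68],[-1,-1,68],[-1,-1,68],[-1,-1,68]],"turn":[0,0,0,0,0,0,0,0,0,0,0],"claw":[-1,-1,-1,0,1,1,1,1,1,1,1]}' 15 | tail -2
python3 -m inch '{"travel":[[0,0,0],[0,0,0],[0,0,-10],[0,0,-20],[0,0,-30],[0,0,-30],[0,0,-30],[0,0,-30]],"turn":[0,0,0,0,0,0,0,0],"claw":[1,1,1,1,1,1,1,1]}'
for i in 1 2 3 4 5; do python3 -m inch '{"travel":[[0,0,0],[0,0,0]],"turn":[0,0],"claw":[1,1]}' | grep contact; done
```

```text
opening: 0.0325
grip_force: 0.0
time: 41.65
tool_pos: [0.5991, -0.3182, 0.1818]
tool_rot: [-3.141, -0.0, 1.609]
contact_force: [0.0, 0.0, -2.6]
opening: 0.0117
grip_force: 15.0
contact_force: [0.1, 0.1, -3.9]
contact_force: [0.3, -0.8, -2.8]
contact_force: [0.1, -0.9, -3.1]
contact_force: [1.3, -0.1, -2.9]
contact_force: [0.2, -0.4, -3.4]
```

```bash
for i in 1 2 3 4; do python3 -m inch '{"travel":[[0,0,0],[0,0,0]],"turn":[0,0],"claw":[1,1]}' | grep contact; done
python3 -m inch '{"travel":[[0,0,10],[0,0,20],[0,0,27],[0,0,30],[0,0,30],[0,0,30],[0,0,30],[0,0,30],[0,0,30],[0,0,30],[0,0,-20],[0,0,-50]],"turn":[0,0,0,0,0,0,0,0,0,0,0,0],"claw":[1,1,1,1,1,-1,-1,-1,-1,-1,-1,-1]}'
python3 -c "
from h import *
a=np.radians(153.6);go(.458-.005*np.cos(a),-.32-.005*np.sin(a),.22,153.6)"
```

```text
contact_force: [0.6, 0.4, -3.3]
contact_force: [0.2, -0.0, -3.2]
contact_force: [-0.4, 0.2, -3.3]
contact_force: [0.0, -0.5, -3.0]
time: 44.65
tool_pos: [0.5997, -0.3185, 0.2343]
tool_rot: [3.14, 0.001, 1.609]
contact_force: [0.9, -0.4, 0.7]
opening: 0.0632
grip_force: 0.0
travel [   2. -137.   14.] turn -12.28 at [ 0.6   -0.319  0.234] 92.2 t 44.65
```

```bash
python3 -m inch '{"travel":[[2,-137,10],[2,-137,10],[2,-137,10],[2,-137,10],[2,-137,10],[2,-137,10],[2,-137,10],[2,-137,10],[2,-137,10],[2,-137,10],[2,-137,10]],"turn":[-12.3,-12.3,-12.3,-12.3,-12.3,-12.3,-12.3,-12.3,-12.3,-12.3,-12.3],"claw":[-1,-1,-1,-1,-1,-1,-1,-1,-1,-1,-1]}'
python3 -c "
from h import *
a=np.radians(153.6);u=np.array([np.cos(a),np.sin(a),0]);b=np.array([.458,-.32,.114])+.005*u
p=b-.009*u
go(p[0],p[1],.153,153.6)
c=blobs()
for k in(-.035,.035):print('exp',proj(c,b+k*u))"
```

```text
time: 45.75
tool_pos: [0.4624, -0.3215, 0.2222]
tool_rot: [-3.142, 0.0, 2.681]
contact_force: [0.1, -0.6, -0.7]
opening: 0.0915
grip_force: 0.0
travel [ 1. -1. 69.] turn -0.0 at [ 0.462 -0.322  0.222] 153.6 t 45.75
[ 358   33  121   49 2031] [410.2  56. ] [array([417.6,  52.6]), array([ 20.3, 124.3]), np.float64(71.1)]
[  26  124  131   98 9996] [ 90.4 170.4] [array([ 91.7, 170.2]), array([ 94.3, 129.8]), np.float64(76.0)]
[ 272  173   20   67 1064] [281.5 206.2] [array([281.3, 206.3]), array([16.9, 66.2]), np.float64(3.4)]
exp [273.3570706  274.29963161]
exp [273.07529824 168.82266024]
```

```bash
python3 -m inch '{"travel":[[-2,5,40],[-2,5,69],[-2,5,69],[-2,5,69],[-2,5,69],[-2,5,69],[-2,5,69],[-2,5,69],[-2,5,69],[-2,5,69],[-2,5,69]],"turn":[0.6,0.6,0.6,0.6,0.6,0.6,0.6,0.6,0.6,0.6,0.6],"claw":[-1,-1,-1,0,1,1,1,1,1,1,1]}' 15 | tail -2
python3 -m inch '{"travel":[[0,0,0],[0,0,0],[0,0,-10],[0,0,-20],[0,0,-30],[0,0,-30],[0,0,-30],[0,0,-30]],"turn":[0,0,0,0,0,0,0,0],"claw":[1,1,1,1,1,1,1,1]}'
for i in 1 2 3 4 5 6 7 8; do python3 -m inch '{"travel":[[0,0,0],[0,0,0]],"turn":[0,0],"claw":[1,1]}' | grep contact; done
```

```text
opening: 0.0324
grip_force: 0.0
time: 47.7
tool_pos: [0.4662, -0.3177, 0.1829]
tool_rot: [3.141, -0.001, 2.63]
contact_force: [0.3, -0.0, -4.8]
opening: 0.0115
grip_force: 15.0
contact_force: [-0.4, -0.8, -5.2]
contact_force: [0.8, -0.3, -4.4]
contact_force: [0.1, -0.0, -4.7]
contact_force: [-0.1, 0.7, -4.7]
contact_force: [0.0, 0.6, -4.8]
contact_force: [0.3, 0.8, -4.6]
contact_force: [-0.5, -0.5, -4.5]
contact_force: [-0.4, -0.9, -5.1]
```

```bash
python3 -m inch '{"travel":[[0,0,-25],[0,0,-60],[0,0,-95],[0,0,-120],[0,0,-120],[0,0,-120],[0,0,-120]],"turn":[0,0,0,0,0,0,0],"claw":[1,1,1,1,1,1,1]}'|head -2
python3 -c "
from h import *
go(.493,-.074,.3,77)"
```

```text
time: 50.0
tool_pos: [0.4658, -0.3174, 0.3011]
travel [ 96. 226.   2.] turn 14.74 at [ 0.466 -0.317  0.301] 150.7 t 50.0
```

```bash
python3 -m inch '{"travel":[[12,30,0],[24,60,0],[36,90,0],[50,120,0],[64,150,0],[78,180,0],[90,210,0],[96,226,0],[96,226,0],[96,226,0],[96,226,0],[96,226,0]],"turn":[1.5,3,4.5,6,7.5,9,10.5,12,13.5,14.7,14.7,14.7],"claw":[1,1,1,1,1,1,1,1,1,1,1,1]}'|head -3
python3 -m inch '{"travel":[[0,0,30],[0,0,60],[0,0,80],[0,0,92],[0,0,93],[0,0,93],[0,0,93]],"turn":[0,0,0,0,0,0,0],"claw":[1,1,1,1,1,1,1]}'
python3 -c "
from h import *
go(.493,-.074,.208,77)
c=snap('wrist','w9');g=c['pixels'].mean(2);m=(g>225)[85:135]
for col in list(range(120,420,10)):
  r=np.flatnonzero(m[:,col]);print(col,(r.min()+85,r.max()+85) if len(r) else None,end=' ')
"
```

```text
time: 51.2
tool_pos: [0.493, -0.0738, 0.302]
tool_rot: [-3.139, -0.0, 1.35]
time: 51.9
tool_pos: [0.4938, -0.0741, 0.211]
tool_rot: [3.14, 0.0, 1.348]
contact_force: [-0.5, -0.4, -5.4]
opening: 0.0116
grip_force: 15.0
travel [-0. -1.  3.] turn 0.04 at [ 0.494 -0.074  0.211] 77.2 t 51.9
120 None 130 None 140 None 150 None 160 None 170 (np.int64(88), np.int64(111)) 180 (np.int64(106), np.int64(110)) 190 (np.int64(106), np.int64(110)) 200 (np.int64(106), np.int64(110)) 210 (np.int64(106), np.int64(110)) 220 (np.int64(104), np.int64(110)) 230 (np.int64(105), np.int64(110)) 240 (np.int64(105), np.int64(110)) 250 (np.int64(105), np.int64(110)) 260 (np.int64(105), np.int64(110)) 270 (np.int64(104), np.int64(110)) 280 (np.int64(105), np.int64(111)) 290 (np.int64(105), np.int64(111)) 300 (np.int64(105), np.int64(111)) 310 (np.int64(106), np.int64(111)) 320 (np.int64(106), np.int64(111)) 330 (np.int64(106), np.int64(111)) 340 (np.int64(106), np.int64(111)) 350 (np.int64(106), np.int64(112)) 360 (np.int64(106), np.int64(112)) 370 (np.int64(107), np.int64(112)) 380 (np.int64(108), np.int64(112)) 390 (np.int64(108), np.int64(112)) 400 (np.int64(108), np.int64(113)) 410 None
```

```bash
python3 -m inch '{"travel":[[10,0,3],[19,0,3],[25,0,2],[32,0,-2],[40,0,-6],[50,0,-9],[60,0,-11],[70,0,-12],[80,0,-13],[90,0,-12],[100,0,-11],[100,0,-11]],"turn":[0,0,0,0,0,0,0,0,0,0,0,0],"claw":[1,1,1,1,1,1,1,1,1,1,1,1]}'
python3 -m inch '{"travel":[[9,0,2],[18,0,4],[18,0,4],[18,0,4],[18,0,4],[18,0,4],[18,0,4],[18,0,-4],[15,0,-14],[12,0,-26],[12,0,-41],[12,0,-41]],"turn":[0,0,0,0,0,0,0,0,0,0,0,0],"claw":[1,1,1,1,1,1,1,1,1,1,1,1]}' | grep -v g
for i in 1 2 3 4 5; do python3 -m inch '{"travel":[[0,0,0],[0,0,0]],"turn":[0,0],"claw":[1,1]}' | grep contact; done
python3 -c "
from h import *
snap('side','s10')
go(.51,-.19,.171,77.2)"
```

```text
time: 53.15
tool_pos: [0.5159, 0.0249, 0.221]
tool_rot: [3.141, -0.0, 1.348]
contact_force: [-0.1, -1.0, -2.4]
opening: 0.0118
grip_force: 15.0
time: 54.35
tool_pos: [0.5194, 0.035, 0.2653]
tool_rot: [3.136, -0.001, 1.347]
contact_force: [-0.2, -0.2, -2.0]
contact_force: [-0.2, 0.1, -3.9]
contact_force: [-0.3, 1.0, -2.8]
contact_force: [-0.0, 0.2, -3.4]
contact_force: [0.7, -0.6, -2.1]
contact_force: [0.4, 0.4, -2.2]
travel [-222.   42.   91.] turn -0.0 at [0.518 0.035 0.262] 77.2 t 55.4
```

```bash
python3 -m inch '{"travel":[[-30,5,0],[-70,12,0],[-110,22,0],[-140,30,0],[-161,34,20],[-161,34,50],[-161,34,80],[-161,34,91],[-161,34,91],[-161,34,91]],"turn":[0,0,0,0,0,0,0,0,0,0],"claw":[1,1,1,1,1,1,1,1,1,1]}' |head -2
python3 -m inch '{"travel":[[0,0,0],[0,0,0],[0,0,0],[0,0,0],[0,0,0],[0,0,0]],"turn":[0,0,0,0,0,0],"claw":[1,1,1,1,1,1]}' 7|grep contact
python3 -m inch '{"travel":[[0,0,0],[0,0,0],[0,0,0],[0,0,0],[0,0,0],[0,0,0],[0,0,0],[0,0,0]],"turn":[0,0,0,0,0,0,0,0],"claw":[1,1,1,1,1,1,1,1]}' 5|grep contact
python3 -m inch '{"travel":[[0,0,6],[0,0,12],[0,0,17],[0,0,18],[0,0,18],[0,0,18]],"turn":[0,0,0,0,0,0],"claw":[1,1,1,1,1,1]}'
```

```text
time: 56.4
tool_pos: [0.5161, -0.1292, 0.1719]
contact_force: [-0.6, -0.1, -2.8]
contact_force: [0.2, -0.4, -3.0]
time: 58.4
tool_pos: [0.5162, -0.1298, 0.1539]
tool_rot: [3.139, 0.001, 1.347]
contact_force: [0.0, -2.1, 5.2]
opening: 0.012
grip_force: 5.0
```

```bash
python3 -m inch '{"travel":[[0,0,0],[0,0,0],[0,0,0],[0,0,0],[0,0,0],[0,0,-40],[0,0,-90],[0,0,-140],[0,0,-140],[0,0,-140]],"turn":[0,0,0,0,0,0,0,0,0,0],"claw":[-1,-1,-1,-1,-1,-1,-1,-1,-1,-1]}'
python3 -c "
from h import *
c=blobs()
a=1.347;u=np.array([np.cos(a),np.sin(a),0]);b=np.array([.5162,-.1298,.114])+.009*u
for k in(-.035,.035):print('exp',proj(c,b+k*u))
c=blobs('side',40,300,40)
for k in(-.035,.035):print('exp',proj(c,b+k*u))
go(.537,.08,.26,-12.8)"
```

```text
time: 59.4
tool_pos: [0.5159, -0.1292, 0.2943]
tool_rot: [3.139, 0.001, 1.347]
contact_force: [-0.7, 0.2, -0.6]
opening: 0.0873
grip_force: 0.0
[ 397  163   26   77 1299] [409.1 200.5] [array([409.2, 201.1]), array([17.5, 77.4]), np.float64(7.1)]
[271 201  12  39 432] [276.  220.1] [array([276.5, 220. ]), array([38., 11.]), np.float64(90.0)]
exp [275.0567012  240.59221747]
exp [275.00871327 159.99838643]
[367   0  51  21 634] [392.1   7.1] [array([392.,  10.]), array([20., 50.]), np.float64(90.0)]
[473   1  15  20  49] [477.    8.9] [array([480. ,  10.5]), array([19., 14.]), np.float64(90.0)]
[ 484   18   65  127 4359] [519.3  79.5] [array([516.4,  80.9]), array([ 54.6, 130.7]), np.float64(11.7)]
[388  26   9  13  64] [391.2  31.7] [array([391.6,  31.8]), array([12. ,  7.8]), np.float64(83.7)]
[365  32  26  13  65] [373.5  40. ] [array([376.4,  41.2]), array([26.4,  9.3]), np.float64(23.5)]
[306  89  33  12 148] [322.2  96.1] [array([322. ,  94.5]), array([11., 32.]), np.float64(90.0)]
[537 106  23  15 262] [549.5 112.4] [array([548., 113.]), array([14., 22.]), np.float64(90.0)]
[334
[... 219 characters left out ...]
.1 158.9] [array([325.5, 159. ]), array([ 4.9, 10.6]), np.float64(45.0)]
[277 171  21  13  71] [287.1 177.9] [array([287. , 177.4]), array([ 4.8, 21.9]), np.float64(64.8)]
[314 185  21  14  96] [324.2 191.6] [array([323.9, 191.3]), array([ 5.8, 22.8]), np.float64(63.4)]
[359 192  18  16 100] [367.2 199.8] [array([366.9, 199.7]), array([ 5.9, 21.4]), np.float64(55.0)]
[505 236  55  24 253] [528.5 242.1] [array([531. , 243.7]), array([19.1, 54.3]), np.float64(76.5)]
[140 270  12   8  51] [145.2 273.3] [array([145.5, 273.5]), array([11.,  7.]), np.float64(0.0)]
exp [323.45308268 188.92569735]
exp [304.1556568  199.15465054]
travel [209. -25.  32.] turn 18.0 at [ 0.515 -0.129  0.292] 77.2 t 59.5
```

```bash
python3 -m inch '{"travel":[[60,-8,0],[120,-16,0],[180,-20,0],[209,-25,10],[209,-25,32],[209,-25,32],[209,-25,32],[209,-25,32],[209,-25,32],[209,-25,32],[209,-25,32],[209,-25,32]],"turn":[-1.6,-3.2,-4.8,-6.4,-8,-9.6,-11.2,-12.8,-14.4,-16,-17.5,-18],"claw":[-1,-1,-1,-1,-1,-1,-1,-1,-1,-1,-1,-1]}'
python3 -c "
from h import *
go(.538,.083,.187,167.2)
c=snap('wrist','w11');g=c['pixels'].mean(2).astype(int)
a=np.radians(167.2);u=np.array([np.cos(a),np.sin(a),0]);b=np.array([.538,.083,.148])
for k in(-.085,0,.085):print('exp',proj(c,b+k*u))
for r in range(60,250,20): print(r,g[r,180:380:6])
n=np.array([u[1],-u[0],0])
for i in(-1,1):
  for j in(-1,1): print('rim',proj(c,np.array([.538,.083,.06])+.085*(i*u+j*n)))
"
```

```text
time: 60.7
tool_pos: [0.5369, 0.0801, 0.2591]
tool_rot: [-3.141, -0.004, 2.922]
contact_force: [0.1, 0.8, 0.6]
opening: 0.092
grip_force: 0.0
travel [-1.  3. 72.] turn 0.05 at [0.537 0.08  0.259] 167.4 t 60.7
exp [278.41832606 348.1093997 ]
exp [279.22226339 237.72032632]
exp [280.13404326 101.03349656]
60 [205 194 132  89 104 105 106 110 107 107 106 108 108 108 107 105 106 105
 105 106 106 108 107 105 105 106 107 106 103  71  61  60  61  57]
80 [105 103 106 107 109 105 106 107 106 107 108 105 105 105 106 109 105 108
 106 107 105 106 104 106 106 108 108 107 106  93  62  59  61  60]
100 [108 107 107 105 107 107 107 104 106 106 108 106 108 107 106 105 108 108
 107 108 107 106 108 107 107 105 106 105 106  97  59  59  61  61]
120 [ 68 248  90  47 126 129 127 127 127 125 127 125 127 127 127 126 151 214
 223 168 126 126 126 126 125 122 125 125 124 123 105  62  63 201]
140 [ 58 248  50  90 207 216 213 212 211 210 212 210 210 209 210 207 161 214
 221 191 207 209 206 123 126 127 126 126 124 125  82  63  62 243]
160 [ 61 245  77  65 197 210 208 207 208 209 160 133 141 182 207 208 169 213
 222 198 208 207 208 124 125 124 125 117 123 123  65  63  73 242]
180 [ 62 228 140  56 180 214 210 192 128 122 164 195 171 150 188 208 174 212
 217 197 120 119  99 142 201 162 120  97 121 121  65  65 137 166]
200 [ 61 166 213  49 145 203 123 124 119 123 117 160 183 197 207 210 178 212
 216 134 105 119 124 173 204 201 119  84 120 109  63  63 226  68]
220 [ 60  77  87  45 122 208 208 208 209 131 116 178 231 184 206 208 185 210
 214 202 112 122 103 174 211 113 113  97 121  82  63  62 245  60]
240 [ 59  63 105  48 107 204 204 129 123 124 157 140 181 185 203 205 158 142
 121 205 203 202 126 116 119 119 117 114 122  65  59 105 212 108]
rim [191.31581693 289.71582116]
rim [364.17538764 290.32285534]
rim [179.1255476  108.71096162]
rim [378.46547776 109.56388534]
```

```bash
python3 -m inch '{"travel":[[-6,7,40],[-6,7,72],[-6,7,72],[-6,7,72],[-6,7,72],[-6,7,72],[-6,7,72],[-6,7,72],[-6,7,72],[-6,7,72],[-6,7,72]],"turn":[0,0,0,0,0,0,0,0,0,0,0],"claw":[-1,-1,-1,0,1,1,1,1,1,1,1]}' 45
python3 -m inch '{"travel":[[0,0,0],[0,0,0],[0,0,0],[0,0,-8],[0,0,-16],[0,0,-28],[0,0,-45],[0,0,-65],[0,0,-85],[0,0,-110],[0,0,-120],[0,0,-120]],"turn":[0,0,0,0,0,0,0,0,0,0,0,0],"claw":[1,1,1,1,1,1,1,1,1,1,1,1]}'
for i in 1 2 3 4; do python3 -m inch '{"travel":[[0,0,0],[0,0,0]],"turn":[0,0],"claw":[1,1]}' | grep contact; done
python3 -c "
from h import *
import pickle
T=snap('top','t12');S=snap('side','s12');pickle.dump((T,S),open('c12.pkl','wb'))
go(.48,.369,.307,177)
c0=pickle.load(open('c0.pkl','rb'))
# rim corners of tank: fine check by white edges in top image
g=T['pixels'].mean(2).astype(int)
for r in (200,215,230,245,260): print('row',r,g[r,80:190:2])
for c in (115,135,155): print('col',c,g[176:290:2,c])
"
```

```text
time: 61.85
tool_pos: [0.545, 0.0856, 0.1892]
tool_rot: [-3.142, 0.0, 2.918]
contact_force: [0.6, 0.6, 1.1]
opening: 0.0323
grip_force: 0.0
time: 63.05
tool_pos: [0.5455, 0.0857, 0.311]
tool_rot: [3.141, 0.004, 2.918]
contact_force: [0.5, 0.1, -9.6]
opening: 0.0119
grip_force: 45.0
contact_force: [0.3, 1.0, -9.5]
contact_force: [-0.5, 0.8, -8.7]
contact_force: [0.1, 0.3, -9.8]
contact_force: [-0.6, -0.3, -8.8]
travel [126. 262.   2.] turn -1.96 at [0.545 0.086 0.309] 167.2 t 63.95
row 200 [ 96  97  97  98  99  98  97  99 114 182 165  86  66  65  65  90 126 127
 127 126 127 126 126 127 128 130 190 211 211 212 211 209 208 208 208 207
 207 206 205 206 204 205 199 195 189 185 183 188 206 149 141 140 120  85
  58]
row 215 [ 97  97  99  98  98  98  98 117 188 161  89  66  66  66  93 127 129 129
 127 129 128 128 127 128 147 201 212 210 211 211 210 208 209 209 208 209
 209 210 212 210 212 210 210 208 209 211 211 211 135  64  59  55  48  42
  50]
row 230 [ 98  99  98 100  98  98 113 189 151  82  68  68  68  96 124 127 129 128
 129 129 129 129 128 131 186 212 212 214 214 213 211 211 212 211 21
[... 573 characters left out ...]
90  90 114 191 159  84  88 122 126 127 126 127 128 127 128
 129 129 129 129 129 129 129 128 129 128 129 129 129 129 129 129 129 129
 128 131 130 129 129 129 129 128 128 128 136 175 197 129 100 100 100  99
 100  99  99]
col 135 [100  99  99  99  92  68 118 197 148  86 134 203 210 210 210 210 209 210
 210 210 211 211 212 213 213 214 215 214 216 216 217 218 218 219 219 220
 220 220 221 220 221 221 221 221 221 221 218 184 181 194 125 101 101 100
 101 101 101]
col 155 [ 99 100  99  99 100 100 104 158 197 132  90 154 205 209 209 210 210 210
 211 211 212 212 212 214 214 214 216 216 216 217 217 218 220 220 221 222
 221 203 109  53  56 115 204 219 219 218 219 217 188 185 193 121 102 100
 102 101 101]
```

```bash
python3 -c "
from h import *
import pickle
T,S=pickle.load(open('c12.pkl','rb'))
P=[atz(T,w,.09)for w in[(136,190.2),(134,274.2),(94.3,230),(177.3,232)]]
for p in P: print(p.round(3))
print((P[0]+P[1])/2,(P[2]+P[3])/2)
l=[atz(T,w,.09)for w in[(115,188.3),(155,192),(98.3,200),(90.3,260)]]
print(np.degrees(np.arctan2(*(l[0]-l[1])[[1,0]])),np.degrees(np.arctan2(*(l[2]-l[3])[[1,0]])))
go(.482,.369,.309,177)"
```

```text
[0.606 0.375 0.09 ]
[0.353 0.367 0.09 ]
[0.483 0.497 0.09 ]
[0.48  0.242 0.09 ]
[0.47942816 0.3707297  0.09      ] [0.48146897 0.36940017 0.09      ]
85.21691473769073 -3.9538698138611674
travel [124. 262.   0.] turn -1.96 at [0.545 0.086 0.309] 167.2 t 63.95
```

```bash
python3 -m inch '{"travel":[[5,10,0],[15,32,0],[30,62,0],[45,95,0],[60,127,0],[75,159,0],[90,190,0],[103,217,0],[115,242,0],[122,257,0],[125,263,0],[125,263,0]],"turn":[0,-0.2,-0.4,-0.6,-0.8,-1,-1.2,-1.4,-1.6,-1.7,-1.7,-1.7],"claw":[1,1,1,1,1,1,1,1,1,1,1,1]}'
python3 -m inch '{"travel":[[0,0,8],[0,0,24],[0,0,40],[0,0,56],[0,0,72],[0,0,84],[0,0,94],[0,0,100],[0,0,100],[0,0,100]],"turn":[0,0,0,0,0,0,0,0,0,0],"claw":[1,1,1,1,1,1,1,1,1,1]}'
python3 -c "
from h import *
go(.4805,.37,.193,175.5)"
```

```text
time: 65.15
tool_pos: [0.4812, 0.3703, 0.309]
tool_rot: [-3.141, -0.0, 3.067]
contact_force: [0.2, -0.8, -8.3]
opening: 0.0118
grip_force: 45.0
time: 66.15
tool_pos: [0.4818, 0.3699, 0.2097]
tool_rot: [3.141, 0.001, 3.066]
contact_force: [0.1, -0.2, -7.5]
opening: 0.0116
grip_force: 45.0
travel [ 1.  0. 17.] turn 0.04 at [0.482 0.37  0.21 ] 175.7 t 66.15
```

```bash
python3 -m inch '{"travel":[[0,0,3],[0,0,6],[0,0,9],[0,0,12],[0,0,14],[0,0,14],[0,0,14]],"turn":[0,0,0,0,0,0,0],"claw":[1,1,1,1,1,1,1]}'
python3 -m inch '{"travel":[[0,0,0],[0,0,1],[0,0,1],[0,0,1]],"turn":[0,0,0,0],"claw":[1,1,1,1]}'
```

```text
time: 66.85
tool_pos: [0.4816, 0.3698, 0.1952]
tool_rot: [-3.142, 0.0, 3.066]
contact_force: [0.5, 1.2, -8.7]
opening: 0.0114
grip_force: 45.0
time: 67.25
tool_pos: [0.4815, 0.3698, 0.1947]
tool_rot: [3.141, 0.0, 3.066]
contact_force: [-2.5, -2.3, -2.8]
opening: 0.0117
grip_force: 45.0
```

Touching the floor now. Release and rise.

```bash
python3 -m inch '{"travel":[[0,0,1],[0,0,1],[0,0,1],[0,0,1],[0,0,1],[0,0,1],[0,0,1],[0,0,1],[0,0,-30],[0,0,-70],[0,0,-120],[0,0,-120]],"turn":[0,0,0,0,0,0,0,0,0,0,0,0],"claw":[1,1,-1,-1,-1,-1,-1,-1,-1,-1,-1,-1]}'
python3 -m inch '{"travel":[[0,0,-50],[0,0,-90],[0,0,-90]],"turn":[0,0,0],"claw":[-1,-1,-1]}'|grep contact
python3 -c "
from h import *
c=snap('wrist','w13');g=c['pixels'].mean(2).astype(int)
a=np.radians(175.6);u=np.array([np.cos(a),np.sin(a),0]);n=np.array([u[1],-u[0],0]);o=np.array([.4815,.37,0])
for i in(-1,1):
  for j in(-1,1): print('rim exp',proj(c,o+[0,0,.066]+.085*(i*u+j*n)))
print('bar exp',[proj(c,o+[0,0,.154]+k*u).round() for k in(-.085,0,.085)])
for r in range(100,250,25): print(r,g[r,160:400:5])
c=blobs('side',40,240,40)"
```

```text
time: 68.45
tool_pos: [0.4833, 0.371, 0.3219]
tool_rot: [3.134, 0.011, 3.066]
contact_force: [0.3, -0.2, 0.5]
opening: 0.0869
grip_force: 0.0
contact_force: [0.5, 0.1, 0.4]
rim exp [212.29746212 236.19894438]
rim exp [333.7510157  236.08473251]
rim exp [205.90227278 109.38715105]
rim exp [339.9389194  109.54797799]
bar exp [array([273., 262.]), array([273., 189.]), array([273., 106.])]
100 [ 54  52  55 107 231 149 127 125 208 224 228 227 224 228 226 228 226 231
 229 227 229 227 223 218 228 228 228 227 227 225 201 135 139 137 135 141
 137 139 136 136  70  64  66 137 210 134  96  95]
125 [ 52  53  55  58 211 203 126  78  86 137 223  95 195 191 189 192 190 188
 192 189 186 190 183 203 182 187 180 189 114 107 111 112 104 113  78  61
 227 138 135 131  70  67  70 177 230  99  94  98]
150 [ 53  54  55  54 171 229 125 121  57 138 237  78 188 166  87 134 100  99
 145 159 141 188 182 199 116 193 156 183  97  46 111  96  47 109  59  92
 184 133 132 120  67  67  70 180 206  95  93  98]
175 [ 54  53  55  52  90 227 147 123  47 133 224  60 171 191 161 114 111 182
 166 180 190 122 175 193 145 157 1
[... 865 characters left out ...]
64(19.0)]
[126 141  32  21 178] [142.6 151.3] [array([141.7, 151.5]), array([11. , 36.6]), np.float64(64.7)]
[472 143  76  25 612] [504.4 158. ] [array([508.3, 157.7]), array([76.4, 17.5]), np.float64(9.3)]
[122 163  10  26  46] [126.7 174.7] [array([126.6, 175.5]), array([26.4,  3.4]), np.float64(76.0)]
[400 170  27  29 363] [412.6 186.3] [array([412.9, 184.7]), array([24.8, 27.1]), np.float64(8.5)]
[314 187  21  12  67] [322.2 192.7] [array([323.6, 191.4]), array([ 5.3, 22.3]), np.float64(60.9)]
[359 192  18  16  81] [367.1 199.7] [array([367. , 199.8]), array([ 5.2, 21.4]), np.float64(53.1)]
[173 202  12  27  79] [178.3 213.1] [array([178.6, 215. ]), array([27.9,  6.1]), np.float64(76.0)]
```

```bash
python3 -c "
from h import *
blobs('top',40,275,25)
f()
print(robot.hand_in())"
```

```text
[391 112  13  17  48] [393.6 122.5] [array([393.4, 122.6]), array([20. ,  9.1]), np.float64(53.7)]
[431 119   7   8  27] [433.8 122.9] [array([433.6, 123.4]), array([8. , 3.9]), np.float64(56.3)]
[474 120   7  12  36] [476. 126.] [array([475.9, 125.8]), array([12.1,  3.6]), np.float64(63.4)]
[ 533  134   27   86 1785] [547.3 178.4] [array([546.4, 176.8]), array([85.1, 25.6]), np.float64(88.4)]
[462 149  15   5  41] [468.6 151.7] [array([469., 151.]), array([ 4., 14.]), np.float64(90.0)]
[491 151  14   4  27] [497.2 152.4] [array([497.5, 152.5]), array([13.,  3.]), np.float64(0.0)]
[167 153   6   6  28] [169.8 155.6] [array([169.5, 155.5]), array([5., 5.]), np.float64(90.0)]
[ 72 161  30  49 367] [ 85.8 182.5] [array([ 87.4, 184.2]), array([55.6,  9.8]), np.float64(59.4)]
[301 179  20   7  33] [310.2 181.8] [array([310.5, 182. ]), array([19.4,  1.7]), np.float64(14.0)]
[355 193  21   3  42] [365.  193.6] [array([365. , 193.6]), array([ 1.9, 20.1]), np.float64(87.0)]
[115 201  21  28 436] [124.5 214.1] [array([124.7, 214. ]), array([17.7, 27.8]), np.float64(7.8)]
[303 219  21   7  59] [312.8 222.3] [array([313. , 222.4]), array([20.6,  2.7]), np.float64(14.0)]
[316 259  22   5  56] [326.7 260.8] [array([326.5, 260.8]), array([21.1,  2.6]), np.float64(7.1)]
[391 263  28  12 277] [404.4 269.3] [array([404.5, 268.5]), array([11., 27.]), np.float64(90.0)]
F [-0.33 -0.06 -0.09] M [ 0.079 -0.142 -0.011] open 0.0917 grip 0.0 t 68.9
the job is handed in; nothing more can be done
None
```

The job is handed in at 68.9 s, with no verdict returned: the three heavy cans were tipped into the basket and the light one was not. By my final image checks all four cans stand upright, and the basket, which weighed right for three pinions, stands in the dip tank; one tipped can caught on a neighbour while being set down and had to be re-set upright.

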